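# Load the dowel machine's hopper and set its feed

## Task

Take the wooden cover off the dowel machine's hopper and lay it flat in the middle of the rubber mat; only then drop every 90 mm dowel blank, one at a time and lying lengthwise, through the hopper so that all of them lie down in the narrow magazine below it. Turn the feed dial so that its pointer stands at the white index tab, and, once all the blanks are in, put the cover back square over the hopper's mouth so that it is fully closed. Leave the longer offcut and the jar where they are.

Things in the scene. Friction and masses are not known exactly. Their poses are not given: they have to be found in the camera images.
- feeder: The bolted-down grey dowel machine; origin at the centre of its underside, straight below the hopper's mouth, same axes as mouth. Base plate 200 x 160 mm, 20 mm thick. The hopper is 164 mm (x) by 136 mm (y) outside. A motor housing 100 mm tall and 110 mm wide stands on its +x end, 100 to 200 mm from the origin.
- mouth (a point): Centre of the hopper's mouth in the plane of its rim, 230 mm above the bench. x runs along the hopper and the magazine slot's long direction, y across, z up. The mouth is 140 mm (x) by 112 mm (y) inside, with a flat rim 12 mm wide. Four smooth sloping steel walls (58 deg steep on the long sides, 72 deg at the ends) lead 60 mm down to the throat.
- throat (a point): Centre of the throat at the foot of the funnel, 170 mm above the bench, same axes as mouth. Below it is the magazine, a narrow straight well 100 mm (x) by 36 mm (y) and 150 mm deep with clear side walls, in which blanks lie level one on top of another. A blank is home when its centre is in the well, below this point.
- cover_grip (a point): Centre of the handle of the hopper's loose wooden cover (250 g), which starts lying on the rim: a flat board 170 (x) by 140 (y) by 10 mm; on its middle a handle bar 80 mm (x) by 24 mm wide by 32 mm tall. This point is 26 mm above the cover's underside, 16 mm below the handle's top. On the hopper the cover's x lies along the mouth's x (either way round).
- cover: The cover itself; origin at the centre of its underside, same axes as cover_grip.
- mat_top (a point): Centre of the upper face of a black rubber mat, fixed on the bench: 210 mm (x) by 200 mm (y), 4 mm thick. The cover is laid here while loading.
- dial_centre (a point): Point on the feed dial's vertical axis, 67 mm above the bench, half-way up its grip bar. The dial is a black disc of 34 mm radius (top 54 mm above the bench) with a grip bar 56 mm long and 16 mm wide, from 54 to 80 mm above the bench. It turns with light friction (0.05 N m) and stays where it is left.
- dial_pointer (a point): The dial's pointer: the tip of the white line on the dial, at the rim 34 mm from the axis, in the direction of the grip bar; x points outward. The end of the bar with the white line on top is the pointer end. It moves with the dial.
- dial (a joint): The dial sits on top of a fixed grey control box 120 x 120 x 45 mm tall. Angle of the feed dial in rad; grows when the dial is turned counter-clockwise seen from above; stops at -0.4 and 3.0. The index always lies counter-clockwise from the starting pointer, at 0.5 to 2.2 rad.
- index (a point): Where the pointer has to stand: at the inner end of the white index tab on the fixed dark steel ring round the dial (34 mm from the axis). The ring is set differently each time and does not move.
- offcut: Centre of a longer offcut of the same wood, 160 x 22 x 22 mm, lying on the bench. It does not fit the hopper; leave it alone.
- jar: Bystander: glass jar with a steel cap, 70 mm across, 90 mm tall.
- blank0_mid (a point): Centre of a dowel blank: a square bar of pale wood 90 mm long (x) by 22 x 22 mm, 25 to 50 g, lying on the bench (its centre 11 mm up). Three to five of the five blanks are present.
- blank0: The same blank; origin at the centre of one long face (its underside at the start).
- blank1_mid (a point): Centre of a dowel blank: a square bar of pale wood 90 mm long (x) by 22 x 22 mm, 25 to 50 g, lying on the bench (its centre 11 mm up). Three to five of the five blanks are present.
- blank1: The same blank; origin at the centre of one long face (its underside at the start).
- blank2_mid (a point): Centre of a dowel blank: a square bar of pale wood 90 mm long (x) by 22 x 22 mm, 25 to 50 g, lying on the bench (its centre 11 mm up). Three to five of the five blanks are present.
- blank2: The same blank; origin at the centre of one long face (its underside at the start).
- blank3_mid (a point): Centre of a dowel blank: a square bar of pale wood 90 mm long (x) by 22 x 22 mm, 25 to 50 g, lying on the bench (its centre 11 mm up). Three to five of the five blanks are present.
- blank3: The same blank; origin at the centre of one long face (its underside at the start).
- blank4_mid (a point): Centre of a dowel blank: a square bar of pale wood 90 mm long (x) by 22 x 22 mm, 25 to 50 g, lying on the bench (its centre 11 mm up). Three to five of the five blanks are present.
- blank4: The same blank; origin at the centre of one long face (its underside at the start).
There are look-alikes about, which are no part of the job. Leave any grey or turquoise look-alike of the blank2 alone.

How it is judged:
On the way, in this order (a step that is already met when the one before it is completed fails the run):
1. the cover lies flat on the rubber mat (horizontal distance between cover_grip and mat_top below 0.05 m and height (world z) of cover_grip below 0.038 m and angle between cover_grip's own z axis and vertical below 0.1 rad and linear speed of cover below 0.03 m/s), for 0.2 s.
2. all blanks lie in the magazine below the throat (x of blank0_mid in the frame of throat between -0.05 and 0.05 m and y of blank0_mid in the frame of throat between -0.018 and 0.018 m and z of blank0_mid in the frame of throat between -0.16 and -0.005 m and x of blank1_mid in the frame of throat between -0.05 and 0.05 m and y of blank1_mid in the frame of throat between -0.018 and 0.018 m and z of blank1_mid in the frame of throat between -0.16 and -0.005 m and x of blank2_mid in the frame of throat between -0.05 and 0.05 m and y of blank2_mid in the frame of throat between -0.018 and 0.018 m and z of blank2_mid in the frame of throat between -0.16 and -0.005 m and x of blank3_mid in the frame of throat between -0.05 and 0.05 m and y of blank3_mid in the frame of throat between -0.018 and 0.018 m and z of blank3_mid in the frame of throat between -0.16 and -0.005 m and x of blank4_mid in the frame of throat between -0.05 and 0.05 m and y of blank4_mid in the frame of throat between -0.018 and 0.018 m and z of blank4_mid in the frame of throat between -0.16 and -0.005 m), for 0.2 s.
At the end, for the whole second after the job is handed in: Every blank present has its centre in the well, over 5 mm below the throat; cover flat on the rim, its centre within 12 mm of the mouth's along each axis and turned under 0.12 rad; dial pointer within 5 mm of the index point; all at rest (all of step 2 and x of cover_grip in the frame of mouth between -0.012 and 0.012 m and y of cover_grip in the frame of mouth between -0.012 and 0.012 m and z of cover_grip in the frame of mouth between 0.018 and 0.032 m and angle between the x axis of cover_grip and the x axis of mouth, either way round below 0.12 rad and angle between cover_grip's own z axis and vertical below 0.08 rad and horizontal distance between dial_pointer and index below 0.005 m and linear speed of each of blank0, blank1, blank2, blank3, blank4, cover below 0.03 m/s); the robot touches nothing.
It fails at once if a bystander (offcut, jar) is moved more than 40 mm (distance of any of offcut, jar from where it was at the start of the episode above 0.04 m).
Of blank0, blank1, blank2, blank3, blank4 only 3 to 5 are there at a start; the rules pass over those that are not, and their reading is None.
At some moment in a run one of blank0, blank1, blank2, blank3, blank4 may be knocked a few centimetres aside while the robot is not near it.
It also fails if it takes over 210 s, if anything falls off the work surface, if the arm or the gripper's body presses on something with over 40 N, if the wrist force passes 120 N, or if a joint passes its speed limit or range.

## Robot

A 6-joint arm with a two-finger parallel gripper is mounted at the origin on the work surface. World frame = base frame: x ahead of the robot, y to its left, z up, the work surface at z = 0. Lengths are in m, angles in rad, forces in N, time in s.
With the tool pointing down it reaches from about 0.35 to 0.775 m from the base axis. Payload 5.5 kg.
Tool frame: the origin (TCP) lies at the very end of the fingers, on their centre line; the grasp point (between the pads) lies behind it (env.hold_point_z is the z of the grasp point in the tool frame, in m); z points along the fingers, y is the line along which they close (so a half turn about z gives the same grasp; the last joint's range is limited). The gripper opens to 85 mm and grips with 20 to 120 N. Pads are 22 mm wide; open, the fingers measure 114 mm over their backs; the gripper's body (76 mm by 85 mm) begins 54 mm behind the grasp point. The pads swing forward as they close: fully open they stand 13 mm farther back than shut.
Start: joints at [-1.267, 0.313, 0.046, 1.304, 0, 1.431], TCP at [0.247, -0.519, 0.231] pointing down, gripper open.
Joint ranges: [-2.76, 2.76], [-0.86, 1.69], [-1.03, 1.26], [-2.2, 2.34], [-1.47, 1.5], [-3.14, 3.14]. Speed limits (rad/s): [2.57, 2.57, 3.14, 3.14, 3.14, 3.14].

## Interface

Orientations are given as a unit quaternion [w, x, y, z].
In Python, from workcell import env gives the robot as it stands.
- The arm moves only by the tool arm_command, never from a script. Its argument "rows" is a list of rows, each an object with "delta_pos": the shift along the tool's x, y, z scaled (see below), a list of three; "rot": the turn, a rotation vector about the tool's x, y, z scaled (see below), a list of three; "fingers": the closure, from 0 (fully open) to 1 (shut). A call has 1 to 20 rows; each row shifts and turns the commanded pose from where the row before left it, along the tool's axes as they then stand; what a row does not reach is not made up. The controller multiplies each number of a shift by 0.02 m and each number of a turn by 360 degrees. A row lasts 1/10 s, in which the tool goes at most 50 mm and 8.59 degrees, less where a joint would pass 70% of its speed; a pose out of reach is approached as far as the arm can. A call with a number of a shift or a turn outside -1 to 1 is refused whole. A call with a gripper value outside its range is refused whole. The fingers move at their own pace and stop on an object; "squeeze" is the grip in N (left out, the last holds). Time passes only in rows, so rows that do not move let the fingers close. It gives the time, the measured TCP pose, the force and the opening at its end, in the units of the state.
- env.get_state(): the state, without advancing time (a new reading comes with each control period).
- env.read_camera(name): name is "side" or "top"; returns (picture, depth): 480x640x3 uint8, blue, green, red; 480x640 float32, m along the optical axis (not along the pixel's ray), 0 where there is no reading.
- env.get_calibration(name): a dict with "mtx" (3x3 intrinsics, pixels), "R" (3x3) and "t" (3): a world point X has camera coordinates R X + t. Camera axes: x right, y down, z forward; pixel columns grow to the right and rows downward; lengths in m; the calibration is good to about 2 mm. A picture is of the moment at which its call begins. get_calibration takes no time and is no camera call.
- env.hand_in(): hands the job in, once; it reports no verdict.
The state is a dict: "clock": time; "joint_pos": joint angles; "qvel": joint speeds; "tau": joint torques, N m; "tcp_pos": TCP position; "orientation": TCP orientation; "wrist_force": force on the tool from outside, world axes, zero at the start; "ft_torque": the same for the moment, N m; "finger_gap": finger opening in m.
Only numpy, scipy, OpenCV 4.12 (cv2) and the standard library are available. Lean on these libraries where they do the work, as an engineer would, in place of code of your own. Each camera call takes 0.05 s, during which the arm holds its last target. There are 200 camera calls.

## Working session

There is one attempt and no reset: what is moved stays moved. The work goes in short steps, Python scripts to look and compute and a tool call to move; the robot and the scene stay as the last step left them, time stands still between calls to the robot, and variables do not carry over. Pictures are saved under pics/ and viewed, on a budget of 14 in all, crops included, one or two more only if the job needs it, and the job is handed in when it is done.

Besides the shell and the picture viewer there is one more tool, called after "Emit:" as name(argument=value, ...) on one line, values as JSON. arm_command: Moves the arm, as the interface text tells. Shifts and turns lie within -1 to 1; 1 stands for 0.02 m of shift or 360 degrees of turn. Its arguments: {"type":"object","properties":{"rows":{"type":"array","items":{"type":"object","properties":{"delta_pos":{"type":"array","items":{"type":"number","minimum":-1,"maximum":1}},"rot":{"type":"array","items":{"type":"number","minimum":-1,"maximum":1}},"fingers":{"type":"number"}}}},"squeeze":{"type":"number"}},"required":["rows"]}

```bash
ls; mkdir -p pics; python3 - <<'E'
from workcell import env
import cv2,numpy as np
print(env.get_state()); print(env.hold_point_z)
for n in("top","side"):
    p,d=env.read_camera(n); cv2.imwrite(f"pics/{n}0.png",p); np.save(f"{n}0.npy",d)
    c=env.get_calibration(n); print(n,c, d.min(),d.max())
E
```

```text
pics
{'clock': 0.0, 'joint_pos': array([-1.26661406e+00,  3.14016275e-01,  4.49599264e-02,  1.30360660e+00,
        5.89460312e-06,  1.43124101e+00]), 'qvel': array([ 0.00163851, -0.00047237,  0.00099175, -0.000581  , -0.00163962,
        0.00010949]), 'tau': array([ 2.30691339e-04, -4.80628002e+01,  2.98533225e+01,  1.95774453e-02,
       -2.12225450e-04, -7.56611030e-06]), 'tcp_pos': array([ 0.24671581, -0.51880157,  0.23039206]), 'orientation': array([-9.30393466e-04,  9.75487496e-01,  2.20052891e-01, -7.38000437e-05]), 'wrist_force': array([-0.48123773,  1.10308281, -0.86048647]), 'ft_torque': array([ 0.04126117,  0.00607193, -0.02833463]), 'finger_gap': 0.08534351516817691}
-0.0187
top {'mtx': array([[466.59894022,   0.        , 319.32275077],
       [  0.        , 466.59894022, 232.51678251],
       [  0.        ,   0.        ,   1.        ]]), 'R': array([[-0.1040873 , -0.9945675 ,  0.00115217],
       [-0.9699453 ,  0.10125412, -0.22125486],
       [ 0.21993623, -0.02414736, -0.97521534]]), 't': array([0.02650105, 0.61535152, 1.38391142])} 0.0 2.502552
side {'mtx': array([[547.63372079,   0.        , 313.64744709],
       [  0.        , 547.63372079, 235.77549663],
       [  0.        ,   0.        ,   1.        ]]), 'R': array([[ 0.99825095, -0.05766539, -0.01302884],
       [-0.04993233, -0.70441087, -0.70803396],
       [ 0.0316514 ,  0.70744613, -0.70605819]]), 't': array([-0.60910833,  0.12400557,  1.48595542])} 0.0 3.382738
```

View pics/top0.png

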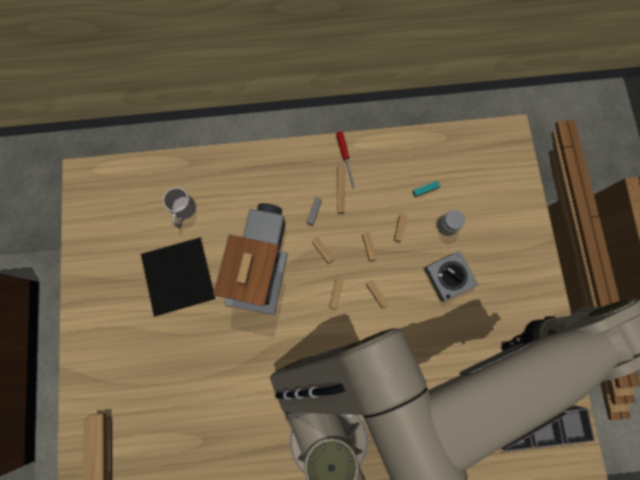

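View pics/side0.png

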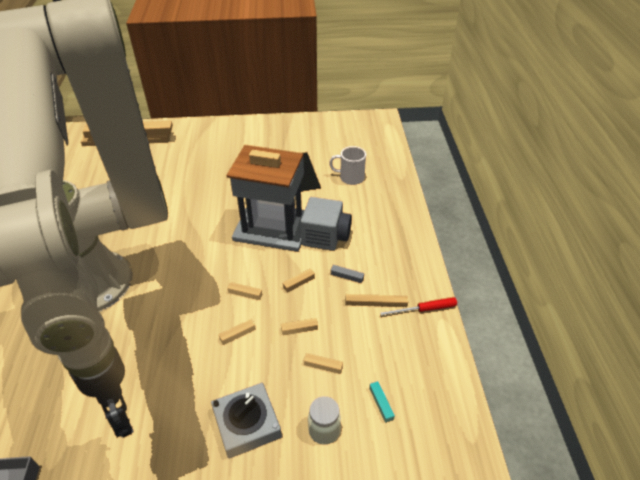

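Top view: machine with cover at (245,268), mat (178,276), five blanks at (322,250), (369,247), (400,227), (336,294), (376,294), offcut (341,189), jar (452,222), dial box (452,277). The side view agrees. I'll measure using the depth height map and ray casting.

```bash
cat > h.py <<'E'
from workcell import env
import cv2,numpy as np
C={n:env.get_calibration(n) for n in("top","side")}
def cloud(n,d):
    c=C[n];K=c["mtx"];v,u=np.mgrid[:480,:640]
    P=np.stack([(u-K[0,2])/K[0,0]*d,(v-K[1,2])/K[1,1]*d,d],-1)
    W=(P-c["t"])@c["R"]; W[d==0]=np.nan
    return W
def ray(n,uv,z):
    c=C[n];r=np.linalg.inv(c["mtx"])@np.array([uv[0],uv[1],1.])
    r=c["R"].T@r;o=-c["R"].T@c["t"]
    return o+r*(z-o[2])/r[2]
def proj(n,X):
    c=C[n];p=c["mtx"]@(c["R"]@np.asarray(X,float)+c["t"]);return p[:2]/p[2]
def rect(W,m):
    "min area rect of masked world xy: centre, long, short, long-axis angle deg"
    (cx,cy),(w,h),a=cv2.minAreaRect((W[m][:,:2]*1000).astype(np.float32))
    if w<h: w,h,a=h,w,a+90
    return np.round([cx,cy,w,h,(a+90)%180-90],1)
def pixrect(n,m,z):
    "contour of the mask cast onto plane z -> min area rect (mm)"
    c=max(cv2.findContours(m.astype(np.uint8),cv2.RETR_EXTERNAL,cv2.CHAIN_APPROX_NONE)[0],key=cv2.contourArea)[:,0]
    W=np.array([ray(n,p,z) for p in c]);return rect(W,np.ones(len(W),bool))
E
python3 - <<'E'
from h import *
for n in("top","side"):
    d=np.load(n+"0.npy");W=cloud(n,d);p=cv2.imread(f"pics/{n}0.png")
    z=W[...,2]; ok=(W[...,0]>.25)&(W[...,0]<.95)&(abs(W[...,1])<.6)
    print(n,"table z",np.nanmedian(z[ok]),np.nanstd(z[ok&(abs(z)<.006)]))
    m=ok&(z>.010)
    N,L,S,ce=cv2.connectedComponentsWithStats(m.astype(np.uint8))
    for i in range(1,N):
        if S[i,4]<40: continue
        q=L==i; zt=np.nanpercentile(z[q],80)
        print(i,np.round(ce[i]),S[i,4],"z",np.round(zt,4),rect(W,q),pixrect(n,q,zt),"bgr",np.median(p[q],0))
    mm=(p.max(2)<40)&ok&(abs(z-.004)<.008); N,L,S,ce=cv2.connectedComponentsWithStats(mm.astype(np.uint8))
    i=1+S[1:,4].argmax(); print("mat",ce[i],S[i,4],pixrect(n,L==i,.004),np.nanmedian(z[L==i]))
    for nm,lo,hi in(("handle",.255,.30),("coverboard",.234,.246)):
        q=ok&(z>lo)&(z<hi)&(W[...,1]>0)
        if q.sum()>20: zt=np.nanmedian(z[q]); print(nm,q.sum(),zt,rect(W,q),pixrect(n,q,zt))
E
```

```text
top table z 0.0017721584386673544 0.0027865679195060574
4 [345. 153.] 223 z 0.0256 [ 860.3 -156.4  181.8   25.6    7.9] [ 858.9 -155.   182.8   25.6    7.6] bgr [ 26.  34. 121.]
25 [341. 190.] 315 z 0.0252 [ 766.3 -125.1  159.4   20.3   -6.4] [ 763.7 -124.8  158.2   19.8   -6.5] bgr [ 78. 114. 141.]
42 [426. 188.] 197 z 0.025 [ 738.9 -405.7   92.2   23.7  -74.9] [ 736.4 -403.1   93.6   24.8  -74.4] bgr [116. 122.  41.]
48 [179. 204.] 671 z 0.0882 [748.2 391.7 108.3  79.5  18. ] [745.9 386.2 121.1  87.9  21.9] bgr [66. 69. 73.]
56 [314. 210.] 192 z 0.0252 [701.5 -28.6  91.7  22.7 -24.3] [699.3 -28.6  91.3  22.7 -23.8] bgr [102. 104. 105.]
62 [254. 262.] 5587 z 0.2419 [562.3 155.6 330.3 159.6 -17.3] [534.3 146.8 294.9 170.7 -16.7] bgr [ 49.  77. 109.]
76 [451. 223.] 521 z 0.0909 [ 607.2 -454.2   65.3   64.5   -8.8] [ 599.4 -444.    93.5   66.5  -52.1] bgr [111. 116. 117.]
78 [400. 227.] 197 z 0.0246 [ 617.1 -300.8   90.9   22.6  -19.4] [ 615.5 -299.5   91.5   22.7  -19.2] bgr [ 80. 117. 146.]
86 [369. 246.] 202 z 0.0247 [ 566.4 -192.7   90.8   23.4    7.7] [ 564.7 -191.3   90.9   24.  
[... 2461 characters left out ...]
   29.9  -19.1] bgr [117. 187. 227.]
37 [381. 400.] 446 z 0.0242 [ 736.2 -407.9   91.9   23.9  -73.4] [ 734.7 -411.4   94.1   25.5  -74.2] bgr [177.  192.   72.5]
38 [245. 419.] 3390 z 0.0535 [ 439.1 -435.8  125.1  120.3  -70.8] [ 442.7 -448.8  134.7  118.8  -70.8] bgr [ 98.5 108.  116. ]
40 [324. 420.] 1300 z 0.0912 [ 605.3 -463.6   66.    65.8  -48. ] [ 604.5 -480.6  100.1   64.7   86.4] bgr [149.  171.5 178. ]
mat [308.28530259 175.870317  ] 347 [620.7 432.9 185.7  54.6  87.6] 0.005127987521976057
handle 324 0.27012915674273086 [380.2 109.3 327.5  74.1  28. ] [494.  163.1  87.   46.7 -19.6]
coverboard 1788 0.24076940825156434 [438.   98.9 375.7 205.4  52. ] [494.6 167.3 173.8 148.7 -18. ]
```

```bash
python3 - <<'E'
import cv2,numpy as np
a=cv2.imread("pics/top0.png")[225:325,400:500];b=cv2.imread("pics/side0.png")[375:465,200:290]
cv2.imwrite("pics/dial0.png",np.hstack([cv2.resize(x,(400,400),interpolation=cv2.INTER_CUBIC) for x in(a,b)]))
E
```

```text
(no output)
```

View pics/dial0.png

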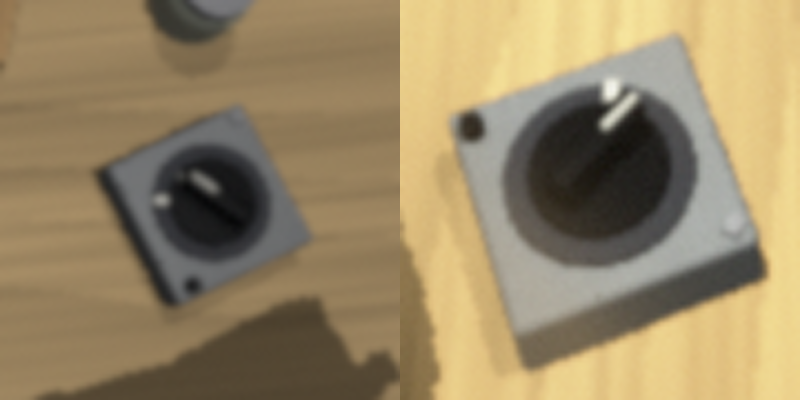

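Crops: the dial pointer line runs from about (447,269) at its outer end. The index tab is at (440,275), roughly 50° counter-clockwise of it. Everything needed to start is measured, so I'm moving towards the cover.

Emit:
arm_command(rows=[{"delta_pos": [0, 0, -0.35], "rot": [0, 0, -0.0224], "fingers": 0}, {"delta_pos": [0, 0, -0.35], "rot": [0, 0, -0.0224], "fingers": 0}, {"delta_pos": [0, 0, -0.35], "rot": [0, 0, -0.0224], "fingers": 0}, {"delta_pos": [0, 0, -0.35], "rot": [0, 0, -0.0224], "fingers": 0}, {"delta_pos": [0, 0, -0.35], "rot": [0, 0, -0.0224], "fingers": 0}, {"delta_pos": [0, 0, -0.35], "rot": [0, 0, -0.0224], "fingers": 0}, {"delta_pos": [0, 0, -0.35], "rot": [0, 0, -0.0224], "fingers": 0}, {"delta_pos": [0, 0, -0.35], "rot": [0, 0, -0.0224], "fingers": 0}, {"delta_pos": [0, 0, -0.35], "rot": [0, 0, -0.0224], "fingers": 0}, {"delta_pos": [0, 0, -0.35], "rot": [0, 0, -0.0224], "fingers": 0}, {"delta_pos": [0, 0, -0.35], "rot": [0, 0, -0.0224], "fingers": 0}, {"delta_pos": [0, 0, -0.35], "rot": [0, 0, -0.0224], "fingers": 0}, {"delta_pos": [0, 0, -0.35], "rot": [0, 0, -0.0224], "fingers": 0}, {"delta_pos": [0, 0, -0.35], "rot": [0, 0, -0.0224], "fingers": 0}, {"delta_pos": [0, 0, -0.35], "rot": [0, 0, -0.0224], "fingers": 0}, {"delta_pos": [0, 0, -0.35], "rot": [0, 0, -0.0224], "fingers": 0}, {"delta_pos": [0, 0, -0.35], "rot": [0, 0, -0.0224], "fingers": 0}], squeeze=60)

```text
clock: 1.8
tcp_pos: [0.2468, -0.5192, 0.3501]
orientation: [-0.0, 0.149, 0.989, 0.0]
wrist_force: [0.9, -1.0, -0.4]
finger_gap: 0.0853
```

Emit:
arm_command(rows=[{"delta_pos": [0, 1, 0]}, {"delta_pos": [0, 1, 0]}, {"delta_pos": [0, 1, 0]}, {"delta_pos": [0, 1, 0]}, {"delta_pos": [0, 1, 0]}, {"delta_pos": [0, 1, 0]}, {"delta_pos": [0, 1, 0]}, {"delta_pos": [0, 1, 0]}, {"delta_pos": [0, 1, 0]}, {"delta_pos": [0, 1, 0]}, {"delta_pos": [0, 1, 0]}, {"delta_pos": [0, 1, 0]}, {"delta_pos": [0, 1, 0]}, {"delta_pos": [0, 1, 0]}, {"delta_pos": [0, 1, 0]}, {"delta_pos": [0, 1, 0]}, {"delta_pos": [0, 1, 0]}, {"delta_pos": [0, 1, 0]}, {"delta_pos": [0, 1, 0]}, {"delta_pos": [0, 1, 0]}])

```text
schema error: expected keys delta_pos, rot, fingers
```

```bash
cat >> h.py <<'E'
def yaw():
    w,x,y,z=env.get_state()["orientation"];return np.degrees(2*np.arctan2(y,x))
def go(x,y,z,psi=None):
    "prints shift in tool axes (units of 20 mm) and turn (units of 360 deg) to TCP target; shift is for the present yaw and, if turned first, for the yaw psi"
    s=env.get_state();p=s["tcp_pos"];d=np.array([x,y,z])-p;a=yaw()
    for b in [a]+([] if psi is None else [psi]):
        r=np.radians(b);c,sn=np.cos(r),np.sin(r)
        print("yaw %.1f units"%b,np.round(np.array([d[0]*c+d[1]*sn,d[0]*sn-d[1]*c,-d[2]])/.02,2))
    if psi is not None: print("turn rot z",round(-((psi-a+180)%360-180)/360,4))
    print("clock %.1f tcp"%s["clock"],np.round(p,4),"yaw %.1f"%a,"gap %.4f"%s["finger_gap"],"F",np.round(s["wrist_force"],1),"q5 %.2f"%s["joint_pos"][5])
E
python3 - <<'E'
from h import *
go(.495,.172,.32,162.2)
d=np.load("top0.npy");W=cloud("top",d);q=(W[...,2]>.262)&(W[...,2]<.29)&(W[...,1]>.1)&(W[...,0]>.4);print(rect(W,q))
d=np.load("side0.npy");W=cloud("side",d);q=(W[...,2]>.264)&(W[...,2]<.29)&(W[...,1]>.1)&(W[...,0]>.4);print(rect(W,q))
E
```

```text
yaw 162.8 units [-1.66 36.68  1.5 ]
yaw 162.2 units [-1.25 36.7   1.5 ]
turn rot z 0.0018
clock 1.8 tcp [ 0.2468 -0.5192  0.3501] yaw 162.8 gap 0.0853 F [ 0.9 -1.  -0.4] q5 -0.97
[496.6 173.8  80.1  25.  -17.8]
[ 9.7310e+02  6.2390e+02  1.0338e+03  9.5620e+02 -3.0000e-01]
```

Emit:
arm_command(rows=[{"delta_pos": [-0.06, 1, 0], "rot": [0, 0, 0.0018], "fingers": 0}, {"delta_pos": [-0.06, 1, 0], "rot": [0, 0, 0], "fingers": 0}, {"delta_pos": [-0.06, 1, 0], "rot": [0, 0, 0], "fingers": 0}, {"delta_pos": [-0.06, 1, 0], "rot": [0, 0, 0], "fingers": 0}, {"delta_pos": [-0.06, 1, 0], "rot": [0, 0, 0], "fingers": 0}, {"delta_pos": [-0.06, 1, 0], "rot": [0, 0, 0], "fingers": 0}, {"delta_pos": [-0.06, 1, 0], "rot": [0, 0, 0], "fingers": 0}, {"delta_pos": [-0.06, 1, 0], "rot": [0, 0, 0], "fingers": 0}, {"delta_pos": [-0.06, 1, 0], "rot": [0, 0, 0], "fingers": 0}, {"delta_pos": [-0.06, 1, 0], "rot": [0, 0, 0], "fingers": 0}, {"delta_pos": [-0.06, 1, 0], "rot": [0, 0, 0], "fingers": 0}, {"delta_pos": [-0.06, 1, 0], "rot": [0, 0, 0], "fingers": 0}, {"delta_pos": [-0.06, 1, 0], "rot": [0, 0, 0], "fingers": 0}, {"delta_pos": [-0.06, 1, 0], "rot": [0, 0, 0], "fingers": 0}, {"delta_pos": [-0.06, 1, 0], "rot": [0, 0, 0], "fingers": 0}, {"delta_pos": [-0.06, 1, 0], "rot": [0, 0, 0], "fingers": 0}, {"delta_pos": [-0.06, 1, 0], "rot": [0, 0, 0], "fingers": 0}, {"delta_pos": [-0.06, 1, 0], "rot": [0, 0, 0], "fingers": 0}, {"delta_pos": [-0.06, 1, 0], "rot": [0, 0, 0], "fingers": 0}, {"delta_pos": [-0.06, 1, 0], "rot": [0, 0, 0], "fingers": 0}])

```text
clock: 3.8
tcp_pos: [0.394, -0.1452, 0.3503]
orientation: [0.0, 0.158, 0.988, -0.0]
wrist_force: [0.4, 0.3, 0.9]
finger_gap: 0.0857
```

Emit:
arm_command(rows=[{"delta_pos": [0, 1, 0], "rot": [0, 0, 0], "fingers": 0}, {"delta_pos": [0, 1, 0], "rot": [0, 0, 0], "fingers": 0}, {"delta_pos": [0, 1, 0], "rot": [0, 0, 0], "fingers": 0}, {"delta_pos": [0, 1, 0], "rot": [0, 0, 0], "fingers": 0}, {"delta_pos": [0, 1, 0], "rot": [0, 0, 0], "fingers": 0}, {"delta_pos": [0, 1, 0], "rot": [0, 0, 0], "fingers": 0}, {"delta_pos": [0, 1, 0], "rot": [0, 0, 0], "fingers": 0}, {"delta_pos": [0, 1, 0], "rot": [0, 0, 0], "fingers": 0}, {"delta_pos": [0, 1, 0], "rot": [0, 0, 0], "fingers": 0}, {"delta_pos": [0, 1, 0], "rot": [0, 0, 0], "fingers": 0}, {"delta_pos": [0, 1, 0], "rot": [0, 0, 0], "fingers": 0}, {"delta_pos": [0, 1, 0], "rot": [0, 0, 0], "fingers": 0}, {"delta_pos": [0, 1, 0], "rot": [0, 0, 0], "fingers": 0}, {"delta_pos": [0, 1, 0], "rot": [0, 0, 0], "fingers": 0}, {"delta_pos": [0, 1, 0], "rot": [0, 0, 0], "fingers": 0}, {"delta_pos": [0, 1, 0], "rot": [0, 0, 0], "fingers": 0}, {"delta_pos": [0, 0.7, 0], "rot": [0, 0, 0], "fingers": 0}, {"delta_pos": [0, 0, 0], "rot": [0, 0, 0], "fingers": 0}, {"delta_pos": [0, 0, 0], "rot": [0, 0, 0], "fingers": 0}])

```text
clock: 5.7
tcp_pos: [0.4976, 0.1709, 0.3501]
orientation: [-0.0, 0.157, 0.988, -0.0]
wrist_force: [0.1, -1.2, 0.6]
finger_gap: 0.0855
```

```bash
python3 - <<'E'
from h import *
go(.4955,.1727,.245,162.2)
p,d=env.read_camera("side");cv2.imwrite("pics/side1.png",cv2.resize(p[50:300,150:450],(720,600)))
E
```

```text
yaw 161.9 units [0.13 0.05 5.25]
yaw 162.2 units [0.13 0.05 5.25]
turn rot z -0.0008
clock 5.7 tcp [0.4976 0.1709 0.3501] yaw 161.9 gap 0.0855 F [ 0.1 -1.2  0.6] q5 0.49
```

View pics/side1.png

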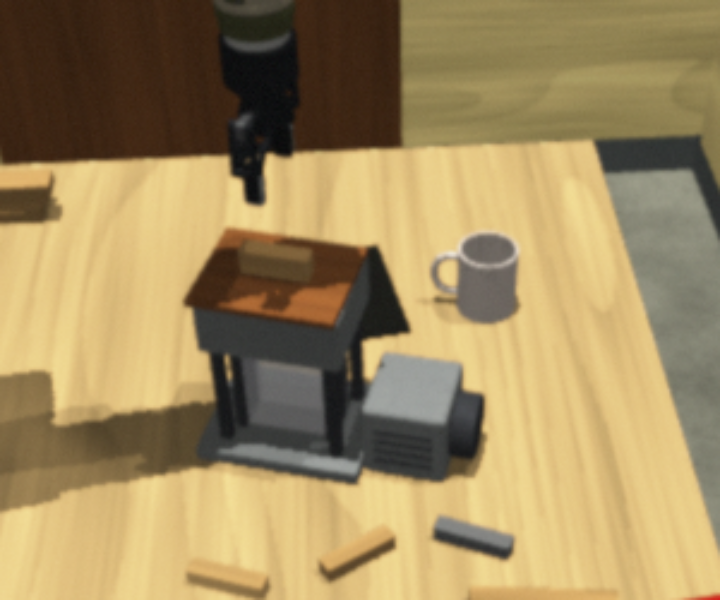

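Picture: the gripper hangs above the handle (handle at about (275,260) in the crop) with nothing in the way. I'll descend and grip.

Emit:
arm_command(rows=[{"delta_pos": [0.13, 0.05, 1], "rot": [0, 0, 0], "fingers": 0}, {"delta_pos": [0, 0, 1], "rot": [0, 0, 0], "fingers": 0}, {"delta_pos": [0, 0, 1], "rot": [0, 0, 0], "fingers": 0}, {"delta_pos": [0, 0, 1], "rot": [0, 0, 0], "fingers": 0}, {"delta_pos": [0, 0, 0.75], "rot": [0, 0, 0], "fingers": 0}, {"delta_pos": [0, 0, 0.5], "rot": [0, 0, 0], "fingers": 0.3}, {"delta_pos": [0, 0, 0], "rot": [0, 0, 0], "fingers": 1}, {"delta_pos": [0, 0, 0], "rot": [0, 0, 0], "fingers": 1}, {"delta_pos": [0, 0, 0], "rot": [0, 0, 0], "fingers": 1}, {"delta_pos": [0, 0, 0], "rot": [0, 0, 0], "fingers": 1}, {"delta_pos": [0, 0, 0], "rot": [0, 0, 0], "fingers": 1}, {"delta_pos": [0, 0, 0], "rot": [0, 0, 0], "fingers": 1}, {"delta_pos": [0, 0, 0], "rot": [0, 0, 0], "fingers": 1}, {"delta_pos": [0, 0, 0], "rot": [0, 0, 0], "fingers": 1}])

```text
clock: 7.15
tcp_pos: [0.4965, 0.1727, 0.2466]
orientation: [0.001, 0.158, 0.988, 0.0]
wrist_force: [1.5, -0.8, 5.9]
finger_gap: 0.0228
```

```bash
python3 - <<'E'
from h import *
go(.536,.426,.345,190.2)
E
```

```text
yaw 161.9 units [ 2.07 12.65 -4.92]
yaw 190.2 units [-4.19 12.12 -4.92]
turn rot z -0.0787
clock 7.2 tcp [0.4965 0.1727 0.2466] yaw 161.9 gap 0.0228 F [ 1.5 -0.8  5.9] q5 0.50
```

Emit:
arm_command(rows=[{"delta_pos": [0, 0, -0.5], "rot": [0, 0, 0], "fingers": 1}, {"delta_pos": [0, 0, -0.8], "rot": [0, 0, 0], "fingers": 1}, {"delta_pos": [0, 0, -1], "rot": [0, 0, 0], "fingers": 1}, {"delta_pos": [0, 0, -1], "rot": [0, 0, 0], "fingers": 1}, {"delta_pos": [0, 0, -1], "rot": [0, 0, 0], "fingers": 1}, {"delta_pos": [0.2, 0.5, -0.5], "rot": [0, 0, 0], "fingers": 1}, {"delta_pos": [0.2, 1, 0], "rot": [0, 0, 0], "fingers": 1}, {"delta_pos": [0.2, 1, 0], "rot": [0, 0, 0], "fingers": 1}, {"delta_pos": [0.2, 1, 0], "rot": [0, 0, 0], "fingers": 1}, {"delta_pos": [0.2, 1, 0], "rot": [0, 0, 0], "fingers": 1}, {"delta_pos": [0.2, 1, 0], "rot": [0, 0, 0], "fingers": 1}, {"delta_pos": [0.2, 1, 0], "rot": [0, 0, 0], "fingers": 1}, {"delta_pos": [0.2, 1, 0], "rot": [0, 0, 0], "fingers": 1}, {"delta_pos": [0.2, 1, 0], "rot": [0, 0, 0], "fingers": 1}, {"delta_pos": [0.2, 1, 0], "rot": [0, 0, 0], "fingers": 1}, {"delta_pos": [0.2, 1, 0], "rot": [0, 0, 0], "fingers": 1}, {"delta_pos": [0, 1, 0], "rot": [0, 0, 0], "fingers": 1}, {"delta_pos": [0, 1, 0], "rot": [0, 0, 0], "fingers": 1}, {"delta_pos": [0, 0.15, 0], "rot": [0, 0, -0.0195], "fingers": 1}, {"delta_pos": [0, 0, 0], "rot": [0, 0, -0.0195], "fingers": 1}])

```text
clock: 9.15
tcp_pos: [0.5324, 0.4276, 0.3398]
orientation: [-0.001, 0.033, 0.999, -0.001]
wrist_force: [-0.4, -1.1, -2.4]
finger_gap: 0.0229
```

Emit:
arm_command(rows=[{"delta_pos": [0, 0, 1], "rot": [0, 0, -0.0195], "fingers": 1}, {"delta_pos": [0, 0, 1], "rot": [0, 0, -0.0195], "fingers": 1}, {"delta_pos": [0, 0, 1], "rot": [0, 0, 0], "fingers": 1}, {"delta_pos": [0, 0, 1], "rot": [0, 0, 0], "fingers": 1}, {"delta_pos": [0, 0, 1], "rot": [0, 0, 0], "fingers": 1}, {"delta_pos": [0, 0, 1], "rot": [0, 0, 0], "fingers": 1}, {"delta_pos": [0, 0, 1], "rot": [0, 0, 0], "fingers": 1}, {"delta_pos": [0, 0, 1], "rot": [0, 0, 0], "fingers": 1}, {"delta_pos": [0, 0, 1], "rot": [0, 0, 0], "fingers": 1}, {"delta_pos": [0, 0, 1], "rot": [0, 0, 0], "fingers": 1}, {"delta_pos": [0, 0, 1], "rot": [0, 0, 0], "fingers": 1}, {"delta_pos": [0, 0, 1], "rot": [0, 0, 0], "fingers": 1}, {"delta_pos": [0, 0, 0], "rot": [0, 0, 0], "fingers": 1}])

```text
clock: 10.45
tcp_pos: [0.5303, 0.4252, 0.0973]
orientation: [-0.003, -0.087, 0.996, -0.002]
wrist_force: [-0.9, -1.3, -3.1]
finger_gap: 0.023
```

```bash
python3 - <<'E'
from h import *
go(.536,.426,.022,190.2)
p,d=env.read_camera("top");cv2.imwrite("pics/top2.png",cv2.resize(p[180:360,100:340],(800,600)));np.save("top2.npy",d)
p,d=env.read_camera("side");cv2.imwrite("pics/side2.png",p);np.save("side2.npy",d)
E
```

```text
yaw 190.0 units [-0.29 -0.01  3.76]
yaw 190.2 units [-0.29 -0.01  3.76]
turn rot z -0.0007
clock 10.4 tcp [0.5303 0.4252 0.0973] yaw 190.0 gap 0.0230 F [-0.9 -1.3 -3.1] q5 0.38
```

View pics/top2.png

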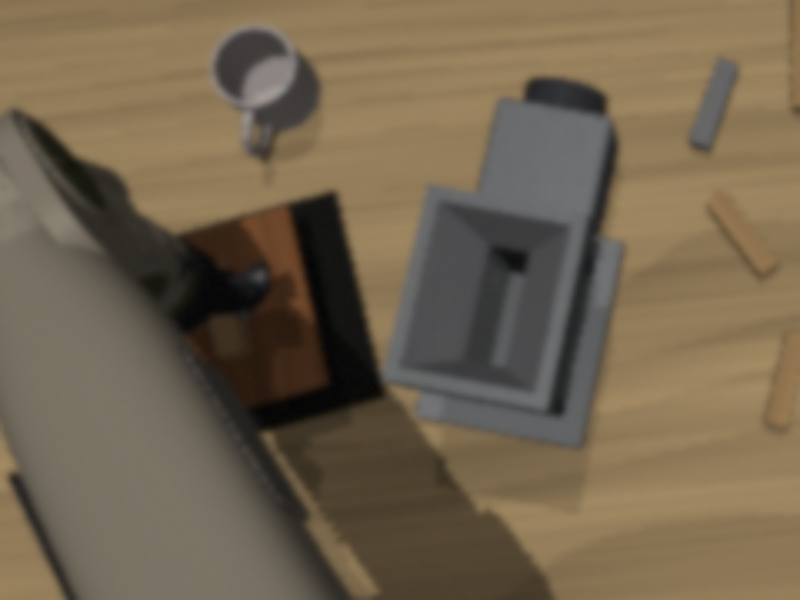

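Picture: the cover is held level over the mat, square with it. The hopper's mouth is open and unobstructed (corners near (430,190), (590,215), (545,405), (390,380) in the crop). I'll lower and release.

Emit:
arm_command(rows=[{"delta_pos": [-0.29, 0, 1], "rot": [0, 0, 0], "fingers": 1}, {"delta_pos": [0, 0, 1], "rot": [0, 0, 0], "fingers": 1}, {"delta_pos": [0, 0, 1], "rot": [0, 0, 0], "fingers": 1}, {"delta_pos": [0, 0, 0.5], "rot": [0, 0, 0], "fingers": 1}, {"delta_pos": [0, 0, 0.2], "rot": [0, 0, 0], "fingers": 1}, {"delta_pos": [0, 0, 0.1], "rot": [0, 0, 0], "fingers": 1}, {"delta_pos": [0, 0, 0], "rot": [0, 0, 0], "fingers": 1}, {"delta_pos": [0, 0, 0], "rot": [0, 0, 0], "fingers": 1}])

```text
clock: 11.35
tcp_pos: [0.5391, 0.4282, 0.0265]
orientation: [0.001, -0.087, 0.996, 0.0]
wrist_force: [-0.8, 0.3, -2.3]
finger_gap: 0.0227
```

Emit:
arm_command(rows=[{"delta_pos": [0, 0, 0], "rot": [0, 0, 0], "fingers": 0.4}, {"delta_pos": [0, 0, 0], "rot": [0, 0, 0], "fingers": 0.1}, {"delta_pos": [0, 0, 0], "rot": [0, 0, 0], "fingers": 0}, {"delta_pos": [0, 0, 0], "rot": [0, 0, 0], "fingers": 0}, {"delta_pos": [0, 0, 0], "rot": [0, 0, 0], "fingers": 0}, {"delta_pos": [0, 0, -0.5], "rot": [0, 0, 0], "fingers": 0}, {"delta_pos": [0, 0, -1], "rot": [0, 0, 0], "fingers": 0}, {"delta_pos": [0, 0, -1], "rot": [0, 0, 0], "fingers": 0}, {"delta_pos": [0, 0, -1], "rot": [0, 0, 0], "fingers": 0}, {"delta_pos": [0, 0, -1], "rot": [0, 0, 0], "fingers": 0}, {"delta_pos": [0, 0, -1], "rot": [0, 0, 0], "fingers": 0}, {"delta_pos": [0, 0, -1], "rot": [0, 0, 0], "fingers": 0}, {"delta_pos": [0, 0, -1], "rot": [0, 0, 0], "fingers": 0}, {"delta_pos": [0, 0, -1], "rot": [0, 0, 0], "fingers": 0}, {"delta_pos": [0, 0, -1], "rot": [0, 0, 0], "fingers": 0}, {"delta_pos": [0, 0, -1], "rot": [0, 0, 0], "fingers": 0}, {"delta_pos": [0, 0, -1], "rot": [0, 0, 0], "fingers": 0}, {"delta_pos": [0, 0, -1], "rot": [0, 0, 0], "fingers": 0}, {"delta_pos": [0, 0, -1], "rot": [0, 0, 0], "fingers": 0}])

```text
clock: 13.25
tcp_pos: [0.5382, 0.4276, 0.297]
orientation: [0.0, -0.087, 0.996, 0.0]
wrist_force: [0.9, 0.2, 0.6]
finger_gap: 0.0854
```

```bash
cat >> h.py <<'E'
def blanks(show=True):
    "pale-wood 90 mm bars on the bench from both views' depth: mean of rects per view"
    for n in("top","side"):
        p,d=env.read_camera(n);W=cloud(n,d);z=W[...,2]
        ok=(W[...,0]>.25)&(W[...,0]<.95)&(W[...,1]<.12)&(W[...,1]>-.6)&(z>.012)&(z<.036)
        N,L,S,ce=cv2.connectedComponentsWithStats(ok.astype(np.uint8))
        for i in range(1,N):
            if S[i,4]<80: continue
            q=L==i;r=rect(W,q);b=np.median(p[q],0)
            if 75<r[2]<110 and r[3]<40 and b[2]>1.3*b[0]: print(n,np.round(ce[i]),r)
E
python3 - <<'E'
from h import *
go(.617,-.301,.30,160.8)
d=np.load("top2.npy");W=cloud("top",d);z=W[...,2]
q=(z>.222)&(z<.24)&(W[...,0]>.38)&(W[...,0]<.64)&(W[...,1]>.04)&(W[...,1]<.27);N,L,S,ce=cv2.connectedComponentsWithStats(q.astype(np.uint8));i=1+S[1:,4].argmax()
print("rim top",S[i,4],rect(W,L==i),pixrect("top",L==i,.23))
d=np.load("side2.npy");W=cloud("side",d);z=W[...,2]
q=(z>.222)&(z<.24)&(W[...,0]>.38)&(W[...,0]<.64)&(W[...,1]>.04)&(W[...,1]<.27);N,L,S,ce=cv2.connectedComponentsWithStats(q.astype(np.uint8));i=1+S[1:,4].argmax()
print("rim side",S[i,4],rect(W,L==i),pixrect("side",L==i,.23))
p,d=env.read_camera("side");W=cloud("side",d);z=W[...,2]
for lo,hi in((.009,.02),(.036,.06)):
    q=(z>lo)&(z<hi)&(W[...,0]>.4)&(W[...,0]<.66)&(W[...,1]>.3)&(W[...,1]<.55);print("cover on mat",q.sum(),np.nanmedian(z[q]),rect(W,q))
blanks()
E
```

```text
yaw 189.9 units [  2.41 -36.56  -0.15]
yaw 160.8 units [-15.7  -33.11  -0.15]
turn rot z 0.081
clock 13.2 tcp [0.5382 0.4276 0.297 ] yaw 189.9 gap 0.0854 F [0.9 0.2 0.6] q5 0.38
rim top 1230 [501.1 175.6 165.4 137.5 -16.6] [500.2 175.  164.5 137.7 -16.7]
rim side 1019 [497.4 174.9 167.4 146.1 -17.1] [497.3 169.3 167.7 149.9 -16.7]
cover on mat 194 0.014418600805399714 [616.3 437.2 210.4  69.1 -83.8]
cover on mat 0 nan [0. 0. 0. 0. 0.]
top [343. 147.] [ 909.7 -149.7   82.4   24.6    8.7]
top [400. 227.] [ 616.9 -300.9   91.2   22.6  -18.6]
top [369. 246.] [ 565.7 -192.8   90.9   22.8    7.4]
top [322. 249.] [570.  -42.5  89.5  22.7  31.1]
top [336. 293.] [426.8 -69.8  90.1  21.9 -20.3]
top [377. 294.] [ 412.6 -197.9   89.6   22.7   28.2]
side [298. 279.] [566.1 -44.9  90.6  28.5  33. ]
side [244. 289.] [423.9 -72.2  90.9  27.3 -21.8]
side [237. 330.] [ 409.5 -200.2   89.7   26.6   27.5]
side [299. 325.] [ 563.  -195.6   90.    27.9    7.6]
side [323. 362.] [ 614.1 -302.6   91.2   26.6  -20.4]
  return np.nanmean(a, axis, out=out, keepdims=keepdims)
```

The rim measures as (499,175) mm at about -17°, and all blanks are unmoved. Next I move to the far blank (616,-301). From there I can check the cover on the mat.

Emit:
arm_command(rows=[{"delta_pos": [0, 0, 0], "rot": [0, 0, 0.0203], "fingers": 0}, {"delta_pos": [0, 0, 0], "rot": [0, 0, 0.0203], "fingers": 0}, {"delta_pos": [0, 0, 0], "rot": [0, 0, 0.0203], "fingers": 0}, {"delta_pos": [0, 0, 0], "rot": [0, 0, 0.0203], "fingers": 0}, {"delta_pos": [-0.475, -1, 0], "rot": [0, 0, 0], "fingers": 0}, {"delta_pos": [-0.475, -1, 0], "rot": [0, 0, 0], "fingers": 0}, {"delta_pos": [-0.475, -1, 0], "rot": [0, 0, 0], "fingers": 0}, {"delta_pos": [-0.475, -1, 0], "rot": [0, 0, 0], "fingers": 0}, {"delta_pos": [-0.475, -1, 0], "rot": [0, 0, 0], "fingers": 0}, {"delta_pos": [-0.475, -1, 0], "rot": [0, 0, 0], "fingers": 0}, {"delta_pos": [-0.475, -1, 0], "rot": [0, 0, 0], "fingers": 0}, {"delta_pos": [-0.475, -1, 0], "rot": [0, 0, 0], "fingers": 0}, {"delta_pos": [-0.475, -1, 0], "rot": [0, 0, 0], "fingers": 0}, {"delta_pos": [-0.475, -1, 0], "rot": [0, 0, 0], "fingers": 0}, {"delta_pos": [-0.475, -1, 0], "rot": [0, 0, 0], "fingers": 0}, {"delta_pos": [-0.475, -1, 0], "rot": [0, 0, 0], "fingers": 0}, {"delta_pos": [-0.475, -1, 0], "rot": [0, 0, 0], "fingers": 0}, {"delta_pos": [-0.475, -1, 0], "rot": [0, 0, 0], "fingers": 0}, {"delta_pos": [-0.475, -1, 0], "rot": [0, 0, 0], "fingers": 0}, {"delta_pos": [-0.475, -1, 0], "rot": [0, 0, 0], "fingers": 0}])

```text
clock: 15.4
tcp_pos: [0.5755, 0.0746, 0.2938]
orientation: [-0.001, 0.168, 0.986, -0.0]
wrist_force: [0.6, 0.1, -0.1]
finger_gap: 0.0856
```

Emit:
arm_command(rows=[{"delta_pos": [-0.475, -1, 0], "rot": [0, 0, 0], "fingers": 0}, {"delta_pos": [-0.475, -1, 0], "rot": [0, 0, 0], "fingers": 0}, {"delta_pos": [-0.475, -1, 0], "rot": [0, 0, 0], "fingers": 0}, {"delta_pos": [-0.475, -1, 0], "rot": [0, 0, 0], "fingers": 0}, {"delta_pos": [-0.475, -1, 0], "rot": [0, 0, 0], "fingers": 0}, {"delta_pos": [-0.475, -1, 0], "rot": [0, 0, 0], "fingers": 0}, {"delta_pos": [-0.475, -1, 0], "rot": [0, 0, 0], "fingers": 0}, {"delta_pos": [-0.475, -1, 0.8], "rot": [0, 0, 0], "fingers": 0}, {"delta_pos": [-0.475, -1, 1], "rot": [0, 0, 0], "fingers": 0}, {"delta_pos": [-0.475, -1, 1], "rot": [0, 0, 0], "fingers": 0}, {"delta_pos": [-0.475, -1, 1], "rot": [0, 0, 0], "fingers": 0}, {"delta_pos": [-0.475, -1, 1], "rot": [0, 0, 0], "fingers": 0}, {"delta_pos": [-0.475, -1, 1], "rot": [0, 0, 0], "fingers": 0}, {"delta_pos": [-0.475, -1, 1], "rot": [0, 0, 0], "fingers": 0}, {"delta_pos": [-0.475, -1, 1], "rot": [0, 0, 0], "fingers": 0}, {"delta_pos": [-0.475, -1, 1], "rot": [0, 0, 0], "fingers": 0}, {"delta_pos": [-0.475, -1, 1], "rot": [0, 0, 0], "fingers": 0}, {"delta_pos": [0, 0, 0], "rot": [0, 0, 0], "fingers": 0}, {"delta_pos": [0, 0, 0], "rot": [0, 0, 0], "fingers": 0}])

```text
clock: 17.3
tcp_pos: [0.615, -0.2983, 0.0975]
orientation: [-0.002, 0.168, 0.986, 0.001]
wrist_force: [0.1, 0.0, 0.1]
finger_gap: 0.0855
```

```bash
python3 - <<'E'
from h import *
go(.616,-.3012,.004,160.8)
p,d=env.read_camera("top");W=cloud("top",d);z=W[...,2];cv2.imwrite("pics/top3.png",p)
R=(W[...,0]>.4)&(W[...,0]<.68)&(W[...,1]>.3)&(W[...,1]<.55)
for lo,hi in((.009,.022),(.036,.06)):
    q=R&(z>lo)&(z<hi);print("cover on mat",q.sum(),np.nanmedian(z[q]),rect(W,q))
q=R&(z>.009)&(z<.022);A=np.c_[W[q][:,:2],np.ones(q.sum())];print("tilt",np.linalg.lstsq(A,W[q][:,2],rcond=None)[0])
q=(z>.222)&(z<.24)&(W[...,0]>.38)&(W[...,0]<.64)&(W[...,1]>.04)&(W[...,1]<.27);N,L,S,ce=cv2.connectedComponentsWithStats(q.astype(np.uint8));i=1+S[1:,4].argmax()
print("rim top",S[i,4],rect(W,L==i),pixrect("top",L==i,.23))
E
```

```text
yaw 160.7 units [-0.09 -0.12  4.68]
yaw 160.8 units [-0.09 -0.12  4.68]
turn rot z -0.0004
clock 17.3 tcp [ 0.615  -0.2983  0.0975] yaw 160.7 gap 0.0855 F [0.1 0.  0.1] q5 -0.23
cover on mat 2203 0.014562449711026965 [5.386e+02 4.179e+02 2.753e+02 2.330e+02 2.000e-01]
cover on mat 217 0.046094116991091845 [539.5 427.5  81.1  25.9  11.2]
tilt [0.00119166 0.00075548 0.01362426]
rim top 1228 [500.8 175.8 164.6 137.8 -16.8] [500.2 175.  164.5 137.7 -16.7]
```

View pics/top3.png

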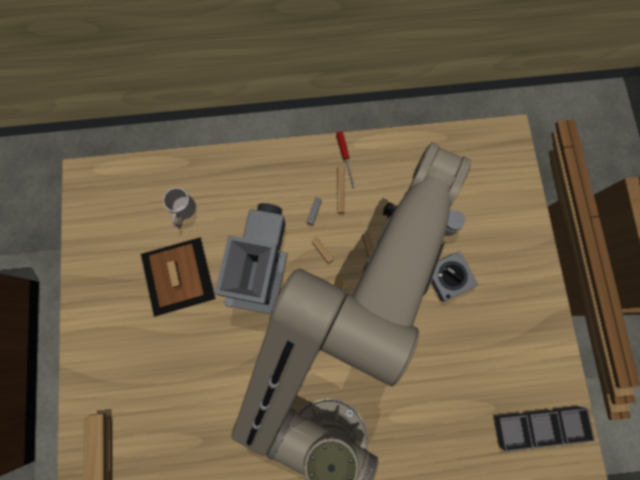

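Picture: the cover lies flat in the middle of the mat at (178,276), tilt about 0. The mouth is open at (250,268), and the gripper is by the blank at (400,215). I'll grip the first blank.

Emit:
arm_command(rows=[{"delta_pos": [-0.1, 0.05, 1], "rot": [0, 0, 0], "fingers": 0}, {"delta_pos": [0, 0.05, 1], "rot": [0, 0, 0], "fingers": 0}, {"delta_pos": [0, 0, 1], "rot": [0, 0, 0], "fingers": 0}, {"delta_pos": [0, 0, 1], "rot": [0, 0, 0], "fingers": 0}, {"delta_pos": [0, 0, 0.4], "rot": [0, 0, 0], "fingers": 0.2}, {"delta_pos": [0, 0, 0.2], "rot": [0, 0, 0], "fingers": 0.4}, {"delta_pos": [0, 0, 0], "rot": [0, 0, 0], "fingers": 1}, {"delta_pos": [0, 0, 0], "rot": [0, 0, 0], "fingers": 1}, {"delta_pos": [0, 0, 0], "rot": [0, 0, 0], "fingers": 1}, {"delta_pos": [0, 0, 0], "rot": [0, 0, 0], "fingers": 1}, {"delta_pos": [0, 0, 0], "rot": [0, 0, 0], "fingers": 1}, {"delta_pos": [0, 0, 0], "rot": [0, 0, 0], "fingers": 1}], squeeze=40)

```text
clock: 18.55
tcp_pos: [0.6199, -0.2982, 0.0089]
orientation: [0.001, 0.168, 0.986, -0.0]
wrist_force: [-0.4, 0.4, 6.6]
finger_gap: 0.021
```

```bash
python3 - <<'E'
from h import *
go(.500,.175,.30,163.2)
E
```

```text
yaw 160.7 units [ 13.47  20.35 -14.55]
yaw 163.2 units [ 12.58  20.92 -14.55]
turn rot z -0.0069
clock 18.6 tcp [ 0.6199 -0.2982  0.0089] yaw 160.7 gap 0.0210 F [-0.4  0.4  6.6] q5 -0.23
```

Emit:
arm_command(rows=[{"delta_pos": [0, 0, -0.5], "rot": [0, 0, -0.0069], "fingers": 1}, {"delta_pos": [0, 0, -1], "rot": [0, 0, 0], "fingers": 1}, {"delta_pos": [0, 0, -1], "rot": [0, 0, 0], "fingers": 1}, {"delta_pos": [0.5, 0.5, -1], "rot": [0, 0, 0], "fingers": 1}, {"delta_pos": [0.6, 1, -1], "rot": [0, 0, 0], "fingers": 1}, {"delta_pos": [0.6, 1, -1], "rot": [0, 0, 0], "fingers": 1}, {"delta_pos": [0.6, 1, -1], "rot": [0, 0, 0], "fingers": 1}, {"delta_pos": [0.6, 1, -1], "rot": [0, 0, 0], "fingers": 1}, {"delta_pos": [0.6, 1, -1], "rot": [0, 0, 0], "fingers": 1}, {"delta_pos": [0.6, 1, -1], "rot": [0, 0, 0], "fingers": 1}, {"delta_pos": [0.6, 1, -1], "rot": [0, 0, 0], "fingers": 1}, {"delta_pos": [0.6, 1, -1], "rot": [0, 0, 0], "fingers": 1}, {"delta_pos": [0.6, 1, -1], "rot": [0, 0, 0], "fingers": 1}, {"delta_pos": [0.6, 1, -1], "rot": [0, 0, 0], "fingers": 1}, {"delta_pos": [0.6, 1, -1], "rot": [0, 0, 0], "fingers": 1}, {"delta_pos": [0.6, 1, 0], "rot": [0, 0, 0], "fingers": 1}, {"delta_pos": [0.6, 1, 0], "rot": [0, 0, 0], "fingers": 1}, {"delta_pos": [0.6, 1, 0], "rot": [0, 0, 0], "fingers": 1}, {"delta_pos": [0.6, 1, 0], "rot": [0, 0, 0], "fingers": 1}, {"delta_pos": [0.6, 1, 0], "rot": [0, 0, 0], "fingers": 1}])

```text
clock: 20.55
tcp_pos: [0.5204, 0.0776, 0.2973]
orientation: [-0.0, 0.146, 0.989, -0.0]
wrist_force: [-1.2, -0.5, -0.2]
finger_gap: 0.0205
```

Emit:
arm_command(rows=[{"delta_pos": [0.6, 1, 0], "rot": [0, 0, 0], "fingers": 1}, {"delta_pos": [0.6, 1, 0], "rot": [0, 0, 0], "fingers": 1}, {"delta_pos": [0.6, 1, 0], "rot": [0, 0, 0], "fingers": 1}, {"delta_pos": [0.6, 0.4, 0], "rot": [0, 0, 0], "fingers": 1}, {"delta_pos": [0, 0, 0], "rot": [0, 0, 0], "fingers": 1}, {"delta_pos": [0, 0, 0], "rot": [0, 0, 0], "fingers": 1}])

```text
clock: 21.15
tcp_pos: [0.4945, 0.1554, 0.2974]
orientation: [0.0, 0.146, 0.989, -0.0]
wrist_force: [-0.4, 0.0, -0.4]
finger_gap: 0.021
```

```bash
python3 - <<'E'
from h import *
go(.5024,.1743,.20,163.2)
p,d=env.read_camera("side");cv2.imwrite("pics/side4.png",cv2.resize(p[80:260,190:390],(660,594)))
E
```

```text
yaw 163.2 units [-0.11  1.02  4.87]
yaw 163.2 units [-0.11  1.02  4.87]
turn rot z 0.0001
clock 21.1 tcp [0.4945 0.1554 0.2974] yaw 163.2 gap 0.0210 F [-0.4  0.  -0.4] q5 0.44
```

View pics/side4.png

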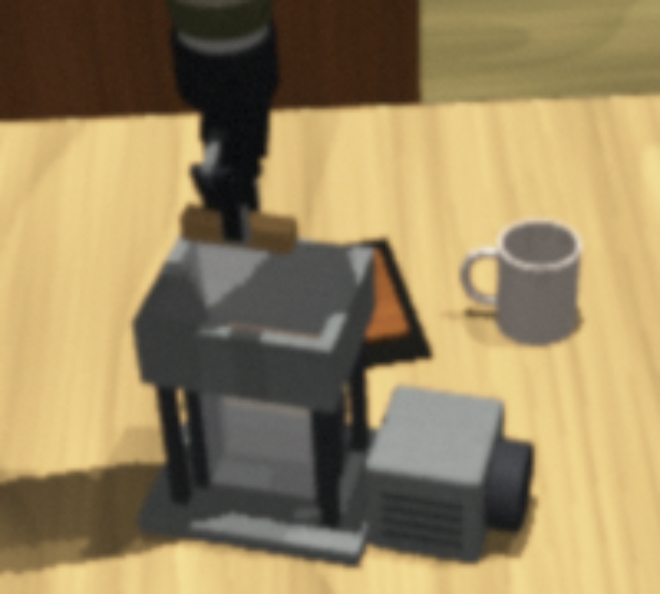

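Picture: the blank, seen at (240,228) in the crop, is held level and parallel to the hopper, above the mouth. I'll lower it to just above the throat and release with a small opening.

Emit:
arm_command(rows=[{"delta_pos": [-0.11, 1, 0.3], "rot": [0, 0, 0], "fingers": 1}, {"delta_pos": [0, 0, 0.8], "rot": [0, 0, 0], "fingers": 1}, {"delta_pos": [0, 0, 1], "rot": [0, 0, 0], "fingers": 1}, {"delta_pos": [0, 0, 1], "rot": [0, 0, 0], "fingers": 1}, {"delta_pos": [0, 0, 1], "rot": [0, 0, 0], "fingers": 1}, {"delta_pos": [0, 0, 0.7], "rot": [0, 0, 0], "fingers": 1}, {"delta_pos": [0, 0, 0.1], "rot": [0, 0, 0], "fingers": 1}, {"delta_pos": [0, 0, 0], "rot": [0, 0, 0], "fingers": 1}, {"delta_pos": [0, 0, 0], "rot": [0, 0, 0], "fingers": 1}])

```text
clock: 22.1
tcp_pos: [0.5032, 0.1738, 0.2002]
orientation: [0.001, 0.146, 0.989, 0.0]
wrist_force: [-0.0, 0.6, -0.1]
finger_gap: 0.0209
```

Emit:
arm_command(rows=[{"delta_pos": [0, 0, 0], "rot": [0, 0, 0], "fingers": 0.6}, {"delta_pos": [0, 0, 0], "rot": [0, 0, 0], "fingers": 0.6}, {"delta_pos": [0, 0, 0], "rot": [0, 0, 0], "fingers": 0.6}, {"delta_pos": [0, 0, 0], "rot": [0, 0, 0], "fingers": 0.6}, {"delta_pos": [0, 0, -1], "rot": [0, 0, 0], "fingers": 0.6}, {"delta_pos": [0, 0, -1], "rot": [0, 0, 0], "fingers": 0.6}, {"delta_pos": [0, 0, -1], "rot": [0, 0, 0], "fingers": 0.6}, {"delta_pos": [0, 0, -1], "rot": [0, 0, 0], "fingers": 0.6}, {"delta_pos": [0, 0, -1], "rot": [0, 0, 0], "fingers": 0.3}, {"delta_pos": [0, 0, 0], "rot": [0, 0, 0], "fingers": 0}, {"delta_pos": [0, 0, 0], "rot": [0, 0, 0], "fingers": 0}])

```text
clock: 23.2
tcp_pos: [0.5027, 0.1743, 0.2992]
orientation: [0.0, 0.146, 0.989, 0.0]
wrist_force: [0.2, 0.3, -0.0]
finger_gap: 0.0758
```

```bash
cat >> h.py <<'E'
def well(d=None):
    "pale-wood (yellowish) pixels inside the funnel/well, seen by each camera"
    for n in("top","side"):
        p,d=env.read_camera(n);W=cloud(n,d).reshape(-1,3);z=W[:,2]
        r=np.radians(-16.8);e=W[:,:2]-[.5,.175];X=e[:,0]*np.cos(r)+e[:,1]*np.sin(r);Y=-e[:,0]*np.sin(r)+e[:,1]*np.cos(r)
        b=p.reshape(-1,3).astype(float)
        q=(abs(X)<.068)&(abs(Y)<.054)&(z>.02)&(z<.30)&(b[:,2]>1.35*b[:,0])
        if q.sum()>3: print(n,"wood px",q.sum(),"z",np.round(np.percentile(z[q],[5,25,50,75,95]),3),"x",np.round([X[q].min(),X[q].max()],3),"y",np.round([Y[q].min(),Y[q].max()],3))
        else: print(n,"no wood")
E
python3 - <<'E'
from h import *
well()
go(.566,-.193,.30,187.5)
p,d=env.read_camera("side");cv2.imwrite("pics/side5.png",cv2.resize(p[80:260,190:390],(660,594)))
E
```

```text
top wood px 47 z [0.038 0.041 0.043 0.045 0.047] x [-0.035  0.024] y [0.004 0.012]
side wood px 55 z [0.059 0.083 0.102 0.119 0.133] x [-0.065  0.063] y [-0.05   0.048]
yaw 163.2 units [ -8.37 -16.65  -0.09]
yaw 187.5 units [ -0.78 -18.62  -0.09]
turn rot z -0.0675
clock 23.3 tcp [0.502  0.1742 0.2982] yaw 163.2 gap 0.0854 F [-0.3 -0.3  0.2] q5 0.48
```

View pics/side5.png

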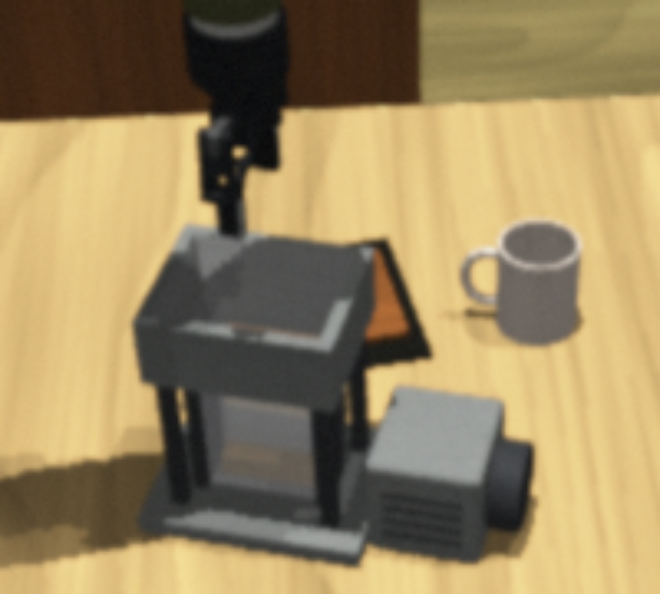

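Picture: the first blank lies level at the bottom of the well, at about (255,460), with its top at z≈43 mm. Next blank.

Emit:
arm_command(rows=[{"delta_pos": [0, 0, 0], "rot": [0, 0, -0.0225], "fingers": 0}, {"delta_pos": [0, 0, 0], "rot": [0, 0, -0.0225], "fingers": 0}, {"delta_pos": [0, 0, 0], "rot": [0, 0, -0.0225], "fingers": 0}, {"delta_pos": [-0.05, -1, 0], "rot": [0, 0, 0], "fingers": 0}, {"delta_pos": [-0.05, -1, 0], "rot": [0, 0, 0], "fingers": 0}, {"delta_pos": [-0.05, -1, 0], "rot": [0, 0, 0], "fingers": 0}, {"delta_pos": [-0.05, -1, 0], "rot": [0, 0, 0], "fingers": 0}, {"delta_pos": [-0.05, -1, 0], "rot": [0, 0, 0], "fingers": 0}, {"delta_pos": [-0.05, -1, 0], "rot": [0, 0, 0], "fingers": 0}, {"delta_pos": [-0.05, -1, 0], "rot": [0, 0, 0], "fingers": 0}, {"delta_pos": [-0.05, -1, 0], "rot": [0, 0, 0], "fingers": 0}, {"delta_pos": [-0.05, -1, 0], "rot": [0, 0, 0], "fingers": 0}, {"delta_pos": [-0.05, -1, 1], "rot": [0, 0, 0], "fingers": 0}, {"delta_pos": [-0.05, -1, 1], "rot": [0, 0, 0], "fingers": 0}, {"delta_pos": [-0.05, -1, 1], "rot": [0, 0, 0], "fingers": 0}, {"delta_pos": [-0.05, -1, 1], "rot": [0, 0, 0], "fingers": 0}, {"delta_pos": [-0.05, -1, 1], "rot": [0, 0, 0], "fingers": 0}, {"delta_pos": [-0.05, -1, 1], "rot": [0, 0, 0], "fingers": 0}, {"delta_pos": [0, -1, 1], "rot": [0, 0, 0], "fingers": 0}, {"delta_pos": [0, -1, 1], "rot": [0, 0, 0], "fingers": 0}])

```text
clock: 25.35
tcp_pos: [0.561, -0.1614, 0.1374]
orientation: [-0.001, -0.065, 0.998, 0.0]
wrist_force: [0.2, 0.7, -0.4]
finger_gap: 0.0851
```

Emit:
arm_command(rows=[{"delta_pos": [0, -1, 1], "rot": [0, 0, 0], "fingers": 0}, {"delta_pos": [0, -0.6, 1], "rot": [0, 0, 0], "fingers": 0}, {"delta_pos": [0, 0, 0], "rot": [0, 0, 0], "fingers": 0}, {"delta_pos": [0, 0, 0], "rot": [0, 0, 0], "fingers": 0}])

```text
clock: 25.75
tcp_pos: [0.565, -0.1921, 0.0985]
orientation: [-0.001, -0.065, 0.998, 0.001]
wrist_force: [0.3, 0.4, 1.0]
finger_gap: 0.0857
```

```bash
python3 - <<'E'
from h import *
blanks()
go(.5655,-.1933,.007,187.5)
E
```

```text
top [322. 249.] [570.  -42.4  88.5  22.7  30.8]
side [244. 289.] [423.9 -71.   91.5  26.9 -21.5]
side [237. 330.] [ 410.  -199.8   91.    27.5   28.9]
side [299. 325.] [ 563.1 -195.1   90.1   26.6    7.9]
yaw 187.5 units [ 0.04 -0.06  4.66]
yaw 187.5 units [ 0.04 -0.06  4.66]
turn rot z 0.0001
clock 25.9 tcp [ 0.5662 -0.1921  0.1001] yaw 187.5 gap 0.0854 F [ 0.2 -1.1  0.5] q5 -0.59
```

Emit:
arm_command(rows=[{"delta_pos": [0, -0.06, 1], "rot": [0, 0, 0], "fingers": 0}, {"delta_pos": [0, 0, 1], "rot": [0, 0, 0], "fingers": 0}, {"delta_pos": [0, 0, 1], "rot": [0, 0, 0], "fingers": 0}, {"delta_pos": [0, 0, 1], "rot": [0, 0, 0], "fingers": 0}, {"delta_pos": [0, 0, 0.5], "rot": [0, 0, 0], "fingers": 0.2}, {"delta_pos": [0, 0, 0.15], "rot": [0, 0, 0], "fingers": 0.4}, {"delta_pos": [0, 0, 0], "rot": [0, 0, 0], "fingers": 1}, {"delta_pos": [0, 0, 0], "rot": [0, 0, 0], "fingers": 1}, {"delta_pos": [0, 0, 0], "rot": [0, 0, 0], "fingers": 1}, {"delta_pos": [0, 0, 0], "rot": [0, 0, 0], "fingers": 1}, {"delta_pos": [0, 0, 0], "rot": [0, 0, 0], "fingers": 1}, {"delta_pos": [0, 0, 0], "rot": [0, 0, 0], "fingers": 1}])

```text
clock: 27.05
tcp_pos: [0.5671, -0.1943, 0.0077]
orientation: [0.001, -0.065, 0.998, -0.001]
wrist_force: [-0.2, 1.4, 5.8]
finger_gap: 0.0214
```

```bash
python3 - <<'E'
from h import *
go(.500,.175,.30,163.2)
E
```

```text
yaw 187.5 units [  0.92  18.75 -14.61]
yaw 163.2 units [  8.55  16.71 -14.61]
turn rot z 0.0675
clock 27.1 tcp [ 0.5671 -0.1943  0.0077] yaw 187.5 gap 0.0214 F [-0.2  1.4  5.8] q5 -0.59
```

Emit:
arm_command(rows=[{"delta_pos": [0, 0, -0.6], "rot": [0, 0, 0], "fingers": 1}, {"delta_pos": [0, 0, -1], "rot": [0, 0, 0], "fingers": 1}, {"delta_pos": [0, 0, -1], "rot": [0, 0, 0], "fingers": 1}, {"delta_pos": [0.05, 1, -1], "rot": [0, 0, 0], "fingers": 1}, {"delta_pos": [0.05, 1, -1], "rot": [0, 0, 0], "fingers": 1}, {"delta_pos": [0.05, 1, -1], "rot": [0, 0, 0], "fingers": 1}, {"delta_pos": [0.05, 1, -1], "rot": [0, 0, 0], "fingers": 1}, {"delta_pos": [0.05, 1, -1], "rot": [0, 0, 0], "fingers": 1}, {"delta_pos": [0.05, 1, -1], "rot": [0, 0, 0], "fingers": 1}, {"delta_pos": [0.05, 1, -1], "rot": [0, 0, 0], "fingers": 1}, {"delta_pos": [0.05, 1, -1], "rot": [0, 0, 0], "fingers": 1}, {"delta_pos": [0.05, 1, -1], "rot": [0, 0, 0], "fingers": 1}, {"delta_pos": [0.05, 1, -1], "rot": [0, 0, 0], "fingers": 1}, {"delta_pos": [0.05, 1, -1], "rot": [0, 0, 0], "fingers": 1}, {"delta_pos": [0.05, 1, -1], "rot": [0, 0, 0], "fingers": 1}, {"delta_pos": [0.05, 1, 0], "rot": [0, 0, 0], "fingers": 1}, {"delta_pos": [0.05, 1, 0], "rot": [0, 0, 0], "fingers": 1}, {"delta_pos": [0.05, 1, 0], "rot": [0, 0, 0], "fingers": 1}, {"delta_pos": [0.05, 1, 0], "rot": [0, 0, 0], "fingers": 1}, {"delta_pos": [0, 1, 0], "rot": [0, 0, 0], "fingers": 1}])

```text
clock: 29.05
tcp_pos: [0.5051, 0.1419, 0.299]
orientation: [0.0, -0.065, 0.998, -0.0]
wrist_force: [0.6, -0.5, 0.2]
finger_gap: 0.0211
```

Emit:
arm_command(rows=[{"delta_pos": [0, 1, 0], "rot": [0, 0, 0], "fingers": 1}, {"delta_pos": [0, 0.8, 0], "rot": [0, 0, 0], "fingers": 1}, {"delta_pos": [0, 0, 0], "rot": [0, 0, 0.0225], "fingers": 1}, {"delta_pos": [0, 0, 0], "rot": [0, 0, 0.0225], "fingers": 1}, {"delta_pos": [0, 0, 0], "rot": [0, 0, 0.0225], "fingers": 1}, {"delta_pos": [0, 0, 0], "rot": [0, 0, 0], "fingers": 1}, {"delta_pos": [0, 0, 0], "rot": [0, 0, 0], "fingers": 1}])

```text
clock: 29.75
tcp_pos: [0.5009, 0.1768, 0.2986]
orientation: [0.0, 0.144, 0.99, -0.0]
wrist_force: [-0.2, 0.6, -1.6]
finger_gap: 0.0214
```

```bash
python3 - <<'E'
from h import *
go(.5013,.1746,.20,163.2)
E
```

```text
yaw 163.4 units [-0.05 -0.1   4.93]
yaw 163.2 units [-0.05 -0.1   4.93]
turn rot z 0.0005
clock 29.8 tcp [0.5009 0.1768 0.2986] yaw 163.4 gap 0.0214 F [-0.2  0.6 -1.6] q5 0.48
```

Emit:
arm_command(rows=[{"delta_pos": [-0.05, -0.1, 0.5], "rot": [0, 0, 0], "fingers": 1}, {"delta_pos": [0, 0, 0.8], "rot": [0, 0, 0], "fingers": 1}, {"delta_pos": [0, 0, 1], "rot": [0, 0, 0], "fingers": 1}, {"delta_pos": [0, 0, 1], "rot": [0, 0, 0], "fingers": 1}, {"delta_pos": [0, 0, 1], "rot": [0, 0, 0], "fingers": 1}, {"delta_pos": [0, 0, 0.6], "rot": [0, 0, 0], "fingers": 1}, {"delta_pos": [0, 0, 0], "rot": [0, 0, 0], "fingers": 1}, {"delta_pos": [0, 0, 0], "rot": [0, 0, 0], "fingers": 1}, {"delta_pos": [0, 0, 0], "rot": [0, 0, 0], "fingers": 0.6}, {"delta_pos": [0, 0, 0], "rot": [0, 0, 0], "fingers": 0.6}, {"delta_pos": [0, 0, 0], "rot": [0, 0, 0], "fingers": 0.6}, {"delta_pos": [0, 0, 0], "rot": [0, 0, 0], "fingers": 0.6}, {"delta_pos": [0, 0, -1], "rot": [0, 0, 0], "fingers": 0.6}, {"delta_pos": [0, 0, -1], "rot": [0, 0, 0], "fingers": 0.6}, {"delta_pos": [0, 0, -1], "rot": [0, 0, 0], "fingers": 0.6}, {"delta_pos": [0, 0, -1], "rot": [0, 0, 0], "fingers": 0.6}, {"delta_pos": [0, 0, -1], "rot": [0, 0, 0], "fingers": 0.3}, {"delta_pos": [0, 0, 0], "rot": [0, 0, 0], "fingers": 0}, {"delta_pos": [0, 0, 0], "rot": [0, 0, 0], "fingers": 0}])

```text
clock: 31.65
tcp_pos: [0.5017, 0.1747, 0.3003]
orientation: [0.0, 0.146, 0.989, 0.0]
wrist_force: [0.5, -0.3, 0.0]
finger_gap: 0.0761
```

```bash
python3 - <<'E'
from h import *
well();blanks()
go(.5695,-.0428,.30,211.3)
E
```

```text
top wood px 87 z [0.059 0.062 0.064 0.066 0.071] x [-0.04   0.037] y [-0.     0.015]
side wood px 54 z [0.061 0.083 0.101 0.122 0.133] x [-0.066  0.062] y [-0.051  0.048]
top [322. 250.] [569.5 -42.8  89.3  22.6  31.6]
top [336. 293.] [427.2 -70.1  90.9  22.  -20.4]
top [377. 294.] [ 412.8 -198.1   89.9   22.7   27.7]
side [298. 279.] [566.8 -44.4  91.2  28.9  29. ]
side [244. 289.] [423.3 -71.4  93.2  27.8 -18.8]
side [237. 330.] [ 409.3 -200.4   90.8   27.6   28.3]
yaw 163.2 units [-6.42 -9.41 -0.05]
yaw 211.3 units [  2.72 -11.07  -0.05]
turn rot z -0.1336
clock 31.9 tcp [0.5009 0.1746 0.2991] yaw 163.2 gap 0.0854 F [-0.8 -0.7 -0.5] q5 0.48
```

Emit:
arm_command(rows=[{"delta_pos": [0, 0, 0], "rot": [0, 0, -0.0223], "fingers": 0}, {"delta_pos": [0, 0, 0], "rot": [0, 0, -0.0223], "fingers": 0}, {"delta_pos": [0, 0, 0], "rot": [0, 0, -0.0223], "fingers": 0}, {"delta_pos": [0, 0, 0], "rot": [0, 0, -0.0223], "fingers": 0}, {"delta_pos": [0, 0, 0], "rot": [0, 0, -0.0223], "fingers": 0}, {"delta_pos": [0, 0, 0], "rot": [0, 0, -0.0223], "fingers": 0}, {"delta_pos": [0.25, -1, 0], "rot": [0, 0, 0], "fingers": 0}, {"delta_pos": [0.25, -1, 0], "rot": [0, 0, 0], "fingers": 0}, {"delta_pos": [0.25, -1, 0], "rot": [0, 0, 0], "fingers": 0}, {"delta_pos": [0.25, -1, 0], "rot": [0, 0, 0], "fingers": 0}, {"delta_pos": [0.25, -1, 0], "rot": [0, 0, 0], "fingers": 0}, {"delta_pos": [0.25, -1, 0], "rot": [0, 0, 0], "fingers": 0}, {"delta_pos": [0.25, -1, 0], "rot": [0, 0, 0], "fingers": 0}, {"delta_pos": [0.25, -1, 0], "rot": [0, 0, 0], "fingers": 0}, {"delta_pos": [0.25, -1, 0.5], "rot": [0, 0, 0], "fingers": 0}, {"delta_pos": [0.25, -1, 1], "rot": [0, 0, 0], "fingers": 0}, {"delta_pos": [0.22, -1, 1], "rot": [0, 0, 0], "fingers": 0}, {"delta_pos": [0, 0, 1], "rot": [0, 0, 0], "fingers": 0}, {"delta_pos": [0, 0, 1], "rot": [0, 0, 0], "fingers": 0}, {"delta_pos": [0, 0, 1], "rot": [0, 0, 0], "fingers": 0}])

```text
clock: 33.85
tcp_pos: [0.569, -0.0417, 0.1885]
orientation: [-0.001, -0.27, 0.963, 0.0]
wrist_force: [-0.5, 0.7, -0.9]
finger_gap: 0.0856
```

Emit:
arm_command(rows=[{"delta_pos": [0, 0, 1], "rot": [0, 0, 0], "fingers": 0}, {"delta_pos": [0, 0, 1], "rot": [0, 0, 0], "fingers": 0}, {"delta_pos": [0, 0, 1], "rot": [0, 0, 0], "fingers": 0}, {"delta_pos": [0, 0, 1], "rot": [0, 0, 0], "fingers": 0}, {"delta_pos": [0, 0, 0], "rot": [0, 0, 0], "fingers": 0}, {"delta_pos": [0, 0, 0], "rot": [0, 0, 0], "fingers": 0}])

```text
clock: 34.45
tcp_pos: [0.569, -0.0414, 0.1098]
orientation: [-0.001, -0.27, 0.963, 0.0]
wrist_force: [-0.5, -1.1, 0.6]
finger_gap: 0.0854
```

```bash
python3 - <<'E'
from h import *
go(.5690,-.0431,.007,211.2)
E
```

```text
yaw 211.4 units [ 0.04 -0.07  5.14]
yaw 211.2 units [ 0.04 -0.07  5.14]
turn rot z 0.0005
clock 34.5 tcp [ 0.569  -0.0414  0.1098] yaw 211.4 gap 0.0854 F [-0.5 -1.1  0.6] q5 -0.76
```

Emit:
arm_command(rows=[{"delta_pos": [0, -0.07, 1], "rot": [0, 0, 0], "fingers": 0}, {"delta_pos": [0, 0, 1], "rot": [0, 0, 0], "fingers": 0}, {"delta_pos": [0, 0, 1], "rot": [0, 0, 0], "fingers": 0}, {"delta_pos": [0, 0, 1], "rot": [0, 0, 0], "fingers": 0}, {"delta_pos": [0, 0, 0.8], "rot": [0, 0, 0], "fingers": 0.2}, {"delta_pos": [0, 0, 0.3], "rot": [0, 0, 0], "fingers": 0.4}, {"delta_pos": [0, 0, 0], "rot": [0, 0, 0], "fingers": 1}, {"delta_pos": [0, 0, 0], "rot": [0, 0, 0], "fingers": 1}, {"delta_pos": [0, 0, 0], "rot": [0, 0, 0], "fingers": 1}, {"delta_pos": [0, 0, 0], "rot": [0, 0, 0], "fingers": 1}, {"delta_pos": [0, 0, 0], "rot": [0, 0, 0], "fingers": 1}, {"delta_pos": [0, 0, 0], "rot": [0, 0, 0], "fingers": 1}])

```text
clock: 35.65
tcp_pos: [0.5716, -0.043, 0.0098]
orientation: [0.001, -0.27, 0.963, -0.001]
wrist_force: [0.5, 0.3, 6.5]
finger_gap: 0.0209
```

```bash
python3 - <<'E'
from h import *
go(.500,.175,.30,163.2)
E
```

```text
yaw 211.4 units [ -2.62  11.17 -14.51]
yaw 163.2 units [  6.58   9.4  -14.51]
turn rot z 0.1338
clock 35.6 tcp [ 0.5716 -0.043   0.0098] yaw 211.4 gap 0.0209 F [0.5 0.3 6.5] q5 -0.76
```

Emit:
arm_command(rows=[{"delta_pos": [0, 0, -0.5], "rot": [0, 0, 0], "fingers": 1}, {"delta_pos": [0, 0, -1], "rot": [0, 0, 0], "fingers": 1}, {"delta_pos": [0, 0, -1], "rot": [0, 0, 0], "fingers": 1}, {"delta_pos": [0, 0, -1], "rot": [0, 0, 0], "fingers": 1}, {"delta_pos": [0, 0, -1], "rot": [0, 0, 0], "fingers": 1}, {"delta_pos": [0, 0, -1], "rot": [0, 0, 0], "fingers": 1}, {"delta_pos": [0, 0, -1], "rot": [0, 0, 0], "fingers": 1}, {"delta_pos": [0, 0, -1], "rot": [0, 0, 0], "fingers": 1}, {"delta_pos": [0, 0, -1], "rot": [0, 0, 0], "fingers": 1}, {"delta_pos": [0, 0, -1], "rot": [0, 0, 0], "fingers": 1}, {"delta_pos": [-0.24, 1, -1], "rot": [0, 0, 0], "fingers": 1}, {"delta_pos": [-0.24, 1, -1], "rot": [0, 0, 0], "fingers": 1}, {"delta_pos": [-0.24, 1, -1], "rot": [0, 0, 0], "fingers": 1}, {"delta_pos": [-0.24, 1, -1], "rot": [0, 0, 0], "fingers": 1}, {"delta_pos": [-0.24, 1, -1], "rot": [0, 0, 0], "fingers": 1}, {"delta_pos": [-0.24, 1, 0], "rot": [0, 0, 0], "fingers": 1}, {"delta_pos": [-0.24, 1, 0], "rot": [0, 0, 0], "fingers": 1}, {"delta_pos": [-0.24, 1, 0], "rot": [0, 0, 0], "fingers": 1}, {"delta_pos": [-0.24, 1, 0], "rot": [0, 0, 0], "fingers": 1}, {"delta_pos": [-0.24, 1, 0], "rot": [0, 0, 0], "fingers": 1}])

```text
clock: 37.65
tcp_pos: [0.5063, 0.1538, 0.2988]
orientation: [-0.0, -0.27, 0.963, -0.0]
wrist_force: [0.3, -0.1, -1.0]
finger_gap: 0.0206
```

Emit:
arm_command(rows=[{"delta_pos": [-0.24, 1.0, 0], "rot": [0, 0, 0], "fingers": 1}, {"delta_pos": [0, 0.17, 0], "rot": [0, 0, 0.0223], "fingers": 1}, {"delta_pos": [0, 0, 0], "rot": [0, 0, 0.0223], "fingers": 1}, {"delta_pos": [0, 0, 0], "rot": [0, 0, 0.0223], "fingers": 1}, {"delta_pos": [0, 0, 0], "rot": [0, 0, 0.0223], "fingers": 1}, {"delta_pos": [0, 0, 0], "rot": [0, 0, 0.0223], "fingers": 1}, {"delta_pos": [0, 0, 0], "rot": [0, 0, 0.0223], "fingers": 1}, {"delta_pos": [0, 0, 0], "rot": [0, 0, 0], "fingers": 1}, {"delta_pos": [0, 0, 0], "rot": [0, 0, 0], "fingers": 1}])

```text
clock: 38.55
tcp_pos: [0.4988, 0.1755, 0.2986]
orientation: [0.0, 0.144, 0.99, -0.0]
wrist_force: [0.0, 0.1, 0.1]
finger_gap: 0.0211
```

```bash
python3 - <<'E'
from h import *
go(.5019,.1744,.20,163.2)
E
```

```text
yaw 163.4 units [-0.16 -0.01  4.93]
yaw 163.2 units [-0.16 -0.01  4.93]
turn rot z 0.0005
clock 38.5 tcp [0.4988 0.1755 0.2986] yaw 163.4 gap 0.0211 F [0.  0.1 0.1] q5 0.48
```

Emit:
arm_command(rows=[{"delta_pos": [-0.16, 0, 0.5], "rot": [0, 0, 0], "fingers": 1}, {"delta_pos": [0, 0, 0.8], "rot": [0, 0, 0], "fingers": 1}, {"delta_pos": [0, 0, 1], "rot": [0, 0, 0], "fingers": 1}, {"delta_pos": [0, 0, 1], "rot": [0, 0, 0], "fingers": 1}, {"delta_pos": [0, 0, 1], "rot": [0, 0, 0], "fingers": 1}, {"delta_pos": [0, 0, 0.6], "rot": [0, 0, 0], "fingers": 1}, {"delta_pos": [0, 0, 0], "rot": [0, 0, 0], "fingers": 1}, {"delta_pos": [0, 0, 0], "rot": [0, 0, 0], "fingers": 1}, {"delta_pos": [0, 0, 0], "rot": [0, 0, 0], "fingers": 0.6}, {"delta_pos": [0, 0, 0], "rot": [0, 0, 0], "fingers": 0.6}, {"delta_pos": [0, 0, 0], "rot": [0, 0, 0], "fingers": 0.6}, {"delta_pos": [0, 0, 0], "rot": [0, 0, 0], "fingers": 0.6}, {"delta_pos": [0, 0, -1], "rot": [0, 0, 0], "fingers": 0.6}, {"delta_pos": [0, 0, -1], "rot": [0, 0, 0], "fingers": 0.6}, {"delta_pos": [0, 0, -1], "rot": [0, 0, 0], "fingers": 0.6}, {"delta_pos": [0, 0, -1], "rot": [0, 0, 0], "fingers": 0.6}, {"delta_pos": [0, 0, -1], "rot": [0, 0, 0], "fingers": 0.3}, {"delta_pos": [0, 0, 0], "rot": [0, 0, 0], "fingers": 0}, {"delta_pos": [0, 0, 0], "rot": [0, 0, 0], "fingers": 0}])

```text
clock: 40.45
tcp_pos: [0.5024, 0.1747, 0.3003]
orientation: [0.0, 0.146, 0.989, 0.0]
wrist_force: [-0.9, 0.0, -0.9]
finger_gap: 0.0761
```

```bash
python3 - <<'E'
from h import *
well();blanks()
go(.4267,-.0702,.30,159.6)
E
```

```text
top wood px 94 z [0.081 0.084 0.086 0.089 0.091] x [-0.039  0.037] y [-0.004  0.02 ]
side wood px 55 z [0.068 0.082 0.102 0.124 0.135] x [-0.065  0.062] y [-0.053  0.051]
top [336. 293.] [427.  -69.8  90.1  21.9 -20.2]
top [377. 294.] [ 412.  -196.9   89.7   26.    28.9]
side [244. 289.] [423.7 -71.5  90.6  27.2 -20.1]
side [236. 330.] [ 410.1 -200.4   90.8   25.9   27.4]
yaw 163.2 units [  0.05 -12.8   -0.05]
yaw 159.6 units [ -0.75 -12.77  -0.05]
turn rot z 0.01
clock 40.6 tcp [0.5016 0.1745 0.2991] yaw 163.2 gap 0.0854 F [ 0.6  0.2 -0.3] q5 0.48
```

Three blanks are stacked (top at 86 mm). Now the fourth, at (427,-70).

Emit:
arm_command(rows=[{"delta_pos": [0, -1, 0], "rot": [0, 0, 0], "fingers": 0}, {"delta_pos": [0, -1, 0], "rot": [0, 0, 0], "fingers": 0}, {"delta_pos": [0, -1, 0], "rot": [0, 0, 0], "fingers": 0}, {"delta_pos": [0, -1, 0], "rot": [0, 0, 0], "fingers": 0}, {"delta_pos": [0, -1, 0], "rot": [0, 0, 0], "fingers": 0}, {"delta_pos": [0, -1, 0], "rot": [0, 0, 0], "fingers": 0}, {"delta_pos": [0, -1, 0], "rot": [0, 0, 0], "fingers": 0}, {"delta_pos": [0, -1, 0], "rot": [0, 0, 0], "fingers": 0}, {"delta_pos": [0, -1, 0.6], "rot": [0, 0, 0], "fingers": 0}, {"delta_pos": [0, -1, 1], "rot": [0, 0, 0], "fingers": 0}, {"delta_pos": [0, -1, 1], "rot": [0, 0, 0], "fingers": 0}, {"delta_pos": [0, -1, 1], "rot": [0, 0, 0], "fingers": 0}, {"delta_pos": [0, -0.8, 1], "rot": [0, 0, 0.01], "fingers": 0}, {"delta_pos": [0, 0, 1], "rot": [0, 0, 0], "fingers": 0}, {"delta_pos": [0, 0, 1], "rot": [0, 0, 0], "fingers": 0}, {"delta_pos": [0, 0, 1], "rot": [0, 0, 0], "fingers": 0}, {"delta_pos": [0, 0, 1], "rot": [0, 0, 0], "fingers": 0}, {"delta_pos": [0, 0, 1], "rot": [0, 0, 0], "fingers": 0}, {"delta_pos": [0, 0, 0], "rot": [0, 0, 0], "fingers": 0}, {"delta_pos": [0, 0, 0], "rot": [0, 0, 0], "fingers": 0}])

```text
clock: 42.65
tcp_pos: [0.4276, -0.0702, 0.108]
orientation: [-0.001, 0.177, 0.984, 0.0]
wrist_force: [0.5, -0.9, 0.5]
finger_gap: 0.0853
```

```bash
python3 - <<'E'
from h import *
go(.4265,-.0703,.007,159.6)
E
```

```text
yaw 159.6 units [ 0.05 -0.02  5.05]
yaw 159.6 units [ 0.05 -0.02  5.05]
turn rot z 0.0
clock 42.6 tcp [ 0.4276 -0.0702  0.108 ] yaw 159.6 gap 0.0853 F [ 0.5 -0.9  0.5] q5 0.01
```

Emit:
arm_command(rows=[{"delta_pos": [0.05, -0.02, 1], "rot": [0, 0, 0], "fingers": 0}, {"delta_pos": [0, 0, 1], "rot": [0, 0, 0], "fingers": 0}, {"delta_pos": [0, 0, 1], "rot": [0, 0, 0], "fingers": 0}, {"delta_pos": [0, 0, 1], "rot": [0, 0, 0], "fingers": 0}, {"delta_pos": [0, 0, 0.8], "rot": [0, 0, 0], "fingers": 0.2}, {"delta_pos": [0, 0, 0.2], "rot": [0, 0, 0], "fingers": 0.4}, {"delta_pos": [0, 0, 0], "rot": [0, 0, 0], "fingers": 1}, {"delta_pos": [0, 0, 0], "rot": [0, 0, 0], "fingers": 1}, {"delta_pos": [0, 0, 0], "rot": [0, 0, 0], "fingers": 1}, {"delta_pos": [0, 0, 0], "rot": [0, 0, 0], "fingers": 1}, {"delta_pos": [0, 0, 0], "rot": [0, 0, 0], "fingers": 1}, {"delta_pos": [0, 0, 0], "rot": [0, 0, 0], "fingers": 1}])

```text
clock: 43.85
tcp_pos: [0.4284, -0.071, 0.0096]
orientation: [0.001, 0.177, 0.984, -0.0]
wrist_force: [-1.0, -0.1, 6.5]
finger_gap: 0.0206
```

```bash
python3 - <<'E'
from h import *
go(.500,.175,.30,163.2)
E
```

```text
yaw 159.6 units [  0.93  12.78 -14.52]
yaw 163.2 units [  0.13  12.81 -14.52]
turn rot z -0.01
clock 43.9 tcp [ 0.4284 -0.071   0.0096] yaw 159.6 gap 0.0206 F [-1.  -0.1  6.5] q5 0.01
```

Emit:
arm_command(rows=[{"delta_pos": [0, 0, -0.5], "rot": [0, 0, -0.01], "fingers": 1}, {"delta_pos": [0, 0, -1], "rot": [0, 0, 0], "fingers": 1}, {"delta_pos": [0, 0, -1], "rot": [0, 0, 0], "fingers": 1}, {"delta_pos": [0, 0, -1], "rot": [0, 0, 0], "fingers": 1}, {"delta_pos": [0, 0, -1], "rot": [0, 0, 0], "fingers": 1}, {"delta_pos": [0, 0, -1], "rot": [0, 0, 0], "fingers": 1}, {"delta_pos": [0, 1, -1], "rot": [0, 0, 0], "fingers": 1}, {"delta_pos": [0, 1, -1], "rot": [0, 0, 0], "fingers": 1}, {"delta_pos": [0, 1, -1], "rot": [0, 0, 0], "fingers": 1}, {"delta_pos": [0, 1, -1], "rot": [0, 0, 0], "fingers": 1}, {"delta_pos": [0, 1, -1], "rot": [0, 0, 0], "fingers": 1}, {"delta_pos": [0, 1, -1], "rot": [0, 0, 0], "fingers": 1}, {"delta_pos": [0, 1, -1], "rot": [0, 0, 0], "fingers": 1}, {"delta_pos": [0, 1, -1], "rot": [0, 0, 0], "fingers": 1}, {"delta_pos": [0, 1, -1], "rot": [0, 0, 0], "fingers": 1}, {"delta_pos": [0, 1, 0], "rot": [0, 0, 0], "fingers": 1}, {"delta_pos": [0, 1, 0], "rot": [0, 0, 0], "fingers": 1}, {"delta_pos": [0, 1, 0], "rot": [0, 0, 0], "fingers": 1}, {"delta_pos": [0, 0.8, 0], "rot": [0, 0, 0], "fingers": 1}, {"delta_pos": [0, 0, 0], "rot": [0, 0, 0], "fingers": 1}])

```text
clock: 45.85
tcp_pos: [0.5013, 0.176, 0.2981]
orientation: [-0.0, 0.145, 0.989, 0.0]
wrist_force: [-0.0, -0.0, -0.5]
finger_gap: 0.0207
```

```bash
python3 - <<'E'
from h import *
go(.5018,.1745,.20,163.2)
E
```

```text
yaw 163.3 units [-0.05 -0.07  4.91]
yaw 163.2 units [-0.05 -0.07  4.91]
turn rot z 0.0003
clock 45.9 tcp [0.5013 0.176  0.2981] yaw 163.3 gap 0.0207 F [-0.  -0.  -0.5] q5 0.48
```

Emit:
arm_command(rows=[{"delta_pos": [-0.05, -0.07, 0.5], "rot": [0, 0, 0], "fingers": 1}, {"delta_pos": [0, 0, 0.8], "rot": [0, 0, 0], "fingers": 1}, {"delta_pos": [0, 0, 1], "rot": [0, 0, 0], "fingers": 1}, {"delta_pos": [0, 0, 1], "rot": [0, 0, 0], "fingers": 1}, {"delta_pos": [0, 0, 1], "rot": [0, 0, 0], "fingers": 1}, {"delta_pos": [0, 0, 0.6], "rot": [0, 0, 0], "fingers": 1}, {"delta_pos": [0, 0, 0], "rot": [0, 0, 0], "fingers": 1}, {"delta_pos": [0, 0, 0], "rot": [0, 0, 0], "fingers": 1}, {"delta_pos": [0, 0, 0], "rot": [0, 0, 0], "fingers": 0.6}, {"delta_pos": [0, 0, 0], "rot": [0, 0, 0], "fingers": 0.6}, {"delta_pos": [0, 0, 0], "rot": [0, 0, 0], "fingers": 0.6}, {"delta_pos": [0, 0, 0], "rot": [0, 0, 0], "fingers": 0.6}, {"delta_pos": [0, 0, -1], "rot": [0, 0, 0], "fingers": 0.6}, {"delta_pos": [0, 0, -1], "rot": [0, 0, 0], "fingers": 0.6}, {"delta_pos": [0, 0, -1], "rot": [0, 0, 0], "fingers": 0.6}, {"delta_pos": [0, 0, -1], "rot": [0, 0, 0], "fingers": 0.6}, {"delta_pos": [0, 0, -1], "rot": [0, 0, 0], "fingers": 0.3}, {"delta_pos": [0, 0, 0], "rot": [0, 0, 0], "fingers": 0}, {"delta_pos": [0, 0, 0], "rot": [0, 0, 0], "fingers": 0}])

```text
clock: 47.75
tcp_pos: [0.5019, 0.173, 0.3003]
orientation: [0.0, 0.146, 0.989, 0.0]
wrist_force: [0.2, -0.2, 0.2]
finger_gap: 0.0756
```

```bash
python3 - <<'E'
from h import *
well();blanks()
go(.412,-.1985,.30,207.9)
E
```

```text
top wood px 104 z [0.102 0.107 0.108 0.111 0.114] x [-0.04   0.031] y [-0.008  0.019]
side wood px 52 z [0.066 0.083 0.103 0.121 0.136] x [-0.065  0.063] y [-0.05   0.047]
top [377. 294.] [ 412.6 -197.6   89.8   23.    26.7]
side [237. 330.] [ 410.2 -200.4   90.7   29.4   30.6]
yaw 163.2 units [ -1.1  -19.06  -0.05]
yaw 207.9 units [ 12.63 -14.33  -0.05]
turn rot z -0.1242
clock 48.0 tcp [0.5011 0.1729 0.2991] yaw 163.2 gap 0.0856 F [0.9 0.5 0.3] q5 0.47
```

Emit:
arm_command(rows=[{"delta_pos": [0, 0, 0], "rot": [0, 0, -0.0207], "fingers": 0}, {"delta_pos": [0, 0, 0], "rot": [0, 0, -0.0207], "fingers": 0}, {"delta_pos": [0, 0, 0], "rot": [0, 0, -0.0207], "fingers": 0}, {"delta_pos": [0, 0, 0], "rot": [0, 0, -0.0207], "fingers": 0}, {"delta_pos": [0, 0, 0], "rot": [0, 0, -0.0207], "fingers": 0}, {"delta_pos": [0, 0, 0], "rot": [0, 0, -0.0207], "fingers": 0}, {"delta_pos": [0.88, -1, 0], "rot": [0, 0, 0], "fingers": 0}, {"delta_pos": [0.88, -1, 0], "rot": [0, 0, 0], "fingers": 0}, {"delta_pos": [0.88, -1, 0], "rot": [0, 0, 0], "fingers": 0}, {"delta_pos": [0.88, -1, 0], "rot": [0, 0, 0], "fingers": 0}, {"delta_pos": [0.88, -1, 0], "rot": [0, 0, 0], "fingers": 0}, {"delta_pos": [0.88, -1, 0], "rot": [0, 0, 0], "fingers": 0}, {"delta_pos": [0.88, -1, 0], "rot": [0, 0, 0], "fingers": 0}, {"delta_pos": [0.88, -1, 0], "rot": [0, 0, 0], "fingers": 0}, {"delta_pos": [0.88, -1, 0], "rot": [0, 0, 0], "fingers": 0}, {"delta_pos": [0.88, -1, 1], "rot": [0, 0, 0], "fingers": 0}, {"delta_pos": [0.88, -1, 1], "rot": [0, 0, 0], "fingers": 0}, {"delta_pos": [0.88, -1, 1], "rot": [0, 0, 0], "fingers": 0}, {"delta_pos": [0.88, -1, 1], "rot": [0, 0, 0], "fingers": 0}, {"delta_pos": [0.88, -1, 1], "rot": [0, 0, 0], "fingers": 0}])

```text
clock: 49.95
tcp_pos: [0.4141, -0.1906, 0.1989]
orientation: [-0.0, -0.241, 0.97, 0.0]
wrist_force: [0.2, -0.1, -0.6]
finger_gap: 0.0854
```

Emit:
arm_command(rows=[{"delta_pos": [0.3, -0.33, 1], "rot": [0, 0, 0], "fingers": 0}, {"delta_pos": [0, 0, 1], "rot": [0, 0, 0], "fingers": 0}, {"delta_pos": [0, 0, 1], "rot": [0, 0, 0], "fingers": 0}, {"delta_pos": [0, 0, 1], "rot": [0, 0, 0], "fingers": 0}, {"delta_pos": [0, 0, 1], "rot": [0, 0, 0], "fingers": 0}, {"delta_pos": [0, 0, 0], "rot": [0, 0, 0], "fingers": 0}, {"delta_pos": [0, 0, 0], "rot": [0, 0, 0], "fingers": 0}])

```text
clock: 50.65
tcp_pos: [0.4122, -0.1981, 0.1]
orientation: [-0.001, -0.241, 0.97, 0.001]
wrist_force: [0.7, -0.7, 0.8]
finger_gap: 0.0855
```

```bash
python3 - <<'E'
from h import *
go(.412,-.1985,.007,207.9)
E
```

```text
yaw 207.9 units [ 0.02 -0.01  4.65]
yaw 207.9 units [ 0.02 -0.01  4.65]
turn rot z 0.0
clock 50.6 tcp [ 0.4122 -0.1981  0.1   ] yaw 207.9 gap 0.0855 F [ 0.7 -0.7  0.8] q5 -1.11
```

Emit:
arm_command(rows=[{"delta_pos": [0, 0, 1], "rot": [0, 0, 0], "fingers": 0}, {"delta_pos": [0, 0, 1], "rot": [0, 0, 0], "fingers": 0}, {"delta_pos": [0, 0, 1], "rot": [0, 0, 0], "fingers": 0}, {"delta_pos": [0, 0, 1], "rot": [0, 0, 0], "fingers": 0}, {"delta_pos": [0, 0, 0.5], "rot": [0, 0, 0], "fingers": 0.2}, {"delta_pos": [0, 0, 0.1], "rot": [0, 0, 0], "fingers": 0.4}, {"delta_pos": [0, 0, 0], "rot": [0, 0, 0], "fingers": 1}, {"delta_pos": [0, 0, 0], "rot": [0, 0, 0], "fingers": 1}, {"delta_pos": [0, 0, 0], "rot": [0, 0, 0], "fingers": 1}, {"delta_pos": [0, 0, 0], "rot": [0, 0, 0], "fingers": 1}, {"delta_pos": [0, 0, 0], "rot": [0, 0, 0], "fingers": 1}, {"delta_pos": [0, 0, 0], "rot": [0, 0, 0], "fingers": 1}])

```text
clock: 51.85
tcp_pos: [0.4138, -0.1992, 0.0095]
orientation: [0.001, -0.241, 0.97, -0.001]
wrist_force: [-0.3, 0.1, 5.8]
finger_gap: 0.0206
```

```bash
python3 - <<'E'
from h import *
go(.500,.175,.30,163.2)
E
```

```text
yaw 207.9 units [-12.57  14.52 -14.53]
yaw 163.2 units [  1.28  19.16 -14.53]
turn rot z 0.1242
clock 51.9 tcp [ 0.4138 -0.1992  0.0095] yaw 207.9 gap 0.0206 F [-0.3  0.1  5.8] q5 -1.11
```

Emit:
arm_command(rows=[{"delta_pos": [0, 0, -0.5], "rot": [0, 0, 0], "fingers": 1}, {"delta_pos": [0, 0, -1], "rot": [0, 0, 0], "fingers": 1}, {"delta_pos": [0, 0, -1], "rot": [0, 0, 0], "fingers": 1}, {"delta_pos": [0, 0, -1], "rot": [0, 0, 0], "fingers": 1}, {"delta_pos": [0, 0, -1], "rot": [0, 0, 0], "fingers": 1}, {"delta_pos": [0, 0, -1], "rot": [0, 0, 0], "fingers": 1}, {"delta_pos": [-0.88, 1, -1], "rot": [0, 0, 0], "fingers": 1}, {"delta_pos": [-0.88, 1, -1], "rot": [0, 0, 0], "fingers": 1}, {"delta_pos": [-0.88, 1, -1], "rot": [0, 0, 0], "fingers": 1}, {"delta_pos": [-0.88, 1, -1], "rot": [0, 0, 0], "fingers": 1}, {"delta_pos": [-0.88, 1, -1], "rot": [0, 0, 0], "fingers": 1}, {"delta_pos": [-0.88, 1, -1], "rot": [0, 0, 0], "fingers": 1}, {"delta_pos": [-0.88, 1, -1], "rot": [0, 0, 0], "fingers": 1}, {"delta_pos": [-0.88, 1, -1], "rot": [0, 0, 0], "fingers": 1}, {"delta_pos": [-0.88, 1, -1], "rot": [0, 0, 0], "fingers": 1}, {"delta_pos": [-0.88, 1, 0], "rot": [0, 0, 0], "fingers": 1}, {"delta_pos": [-0.88, 1, 0], "rot": [0, 0, 0], "fingers": 1}, {"delta_pos": [-0.88, 1, 0], "rot": [0, 0, 0], "fingers": 1}, {"delta_pos": [-0.88, 1, 0], "rot": [0, 0, 0], "fingers": 1}, {"delta_pos": [-0.88, 1, 0], "rot": [0, 0, 0], "fingers": 1}])

```text
clock: 53.85
tcp_pos: [0.499, 0.1654, 0.2989]
orientation: [-0.0, -0.241, 0.97, -0.0]
wrist_force: [-0.2, -0.4, 0.0]
finger_gap: 0.0211
```

Emit:
arm_command(rows=[{"delta_pos": [-0.3, 0.5, 0], "rot": [0, 0, 0.0207], "fingers": 1}, {"delta_pos": [0, 0, 0], "rot": [0, 0, 0.0207], "fingers": 1}, {"delta_pos": [0, 0, 0], "rot": [0, 0, 0.0207], "fingers": 1}, {"delta_pos": [0, 0, 0], "rot": [0, 0, 0.0207], "fingers": 1}, {"delta_pos": [0, 0, 0], "rot": [0, 0, 0.0207], "fingers": 1}, {"delta_pos": [0, 0, 0], "rot": [0, 0, 0.0207], "fingers": 1}, {"delta_pos": [0, 0, 0], "rot": [0, 0, 0], "fingers": 1}, {"delta_pos": [0, 0, 0], "rot": [0, 0, 0], "fingers": 1}])

```text
clock: 54.65
tcp_pos: [0.4997, 0.1759, 0.2986]
orientation: [-0.0, 0.145, 0.989, -0.0]
wrist_force: [0.2, -1.1, 0.3]
finger_gap: 0.0211
```

```bash
python3 - <<'E'
from h import *
go(.5011,.1746,.20,163.2)
E
```

```text
yaw 163.4 units [-0.08 -0.04  4.93]
yaw 163.2 units [-0.08 -0.04  4.93]
turn rot z 0.0005
clock 54.6 tcp [0.4997 0.1759 0.2986] yaw 163.4 gap 0.0211 F [ 0.2 -1.1  0.3] q5 0.48
```

Emit:
arm_command(rows=[{"delta_pos": [-0.08, -0.04, 0.5], "rot": [0, 0, 0], "fingers": 1}, {"delta_pos": [0, 0, 0.8], "rot": [0, 0, 0], "fingers": 1}, {"delta_pos": [0, 0, 1], "rot": [0, 0, 0], "fingers": 1}, {"delta_pos": [0, 0, 1], "rot": [0, 0, 0], "fingers": 1}, {"delta_pos": [0, 0, 1], "rot": [0, 0, 0], "fingers": 1}, {"delta_pos": [0, 0, 0.6], "rot": [0, 0, 0], "fingers": 1}, {"delta_pos": [0, 0, 0], "rot": [0, 0, 0], "fingers": 1}, {"delta_pos": [0, 0, 0], "rot": [0, 0, 0], "fingers": 1}, {"delta_pos": [0, 0, 0], "rot": [0, 0, 0], "fingers": 0.6}, {"delta_pos": [0, 0, 0], "rot": [0, 0, 0], "fingers": 0.6}, {"delta_pos": [0, 0, 0], "rot": [0, 0, 0], "fingers": 0.6}, {"delta_pos": [0, 0, 0], "rot": [0, 0, 0], "fingers": 0.6}, {"delta_pos": [0, 0, -1], "rot": [0, 0, 0], "fingers": 0.6}, {"delta_pos": [0, 0, -1], "rot": [0, 0, 0], "fingers": 0.6}, {"delta_pos": [0, 0, -1], "rot": [0, 0, 0], "fingers": 0.6}, {"delta_pos": [0, 0, -1], "rot": [0, 0, 0], "fingers": 0.6}, {"delta_pos": [0, 0, -1], "rot": [0, 0, 0], "fingers": 0.3}, {"delta_pos": [0, 0, 0], "rot": [0, 0, 0], "fingers": 0}, {"delta_pos": [0, 0, 0], "rot": [0, 0, 0], "fingers": 0}])

```text
clock: 56.55
tcp_pos: [0.5016, 0.1748, 0.3003]
orientation: [0.0, 0.146, 0.989, 0.0]
wrist_force: [0.3, 0.2, 0.5]
finger_gap: 0.076
```

```bash
python3 - <<'E'
from h import *
well();blanks()
go(.5382,.4276,.30,189.9)
p,d=env.read_camera("side");cv2.imwrite("pics/side6.png",cv2.resize(p[80:260,190:390],(660,594)));np.save("s6.npy",d);cv2.imwrite("pics/side6full.png",p)
p,d=env.read_camera("top");cv2.imwrite("pics/top6full.png",p);np.save("t6.npy",d)
E
```

```text
top wood px 129 z [0.125 0.127 0.129 0.132 0.134] x [-0.042  0.032] y [-0.01   0.019]
side wood px 55 z [0.056 0.082 0.101 0.122 0.135] x [-0.066  0.063] y [-0.053  0.048]
yaw 163.2 units [ 1.87 12.65 -0.04]
yaw 189.9 units [-4.02 12.14 -0.04]
turn rot z -0.0742
clock 56.8 tcp [0.5008 0.1746 0.2991] yaw 163.2 gap 0.0855 F [ 0.2 -0.3  0.8] q5 0.48
```

View pics/side6.png

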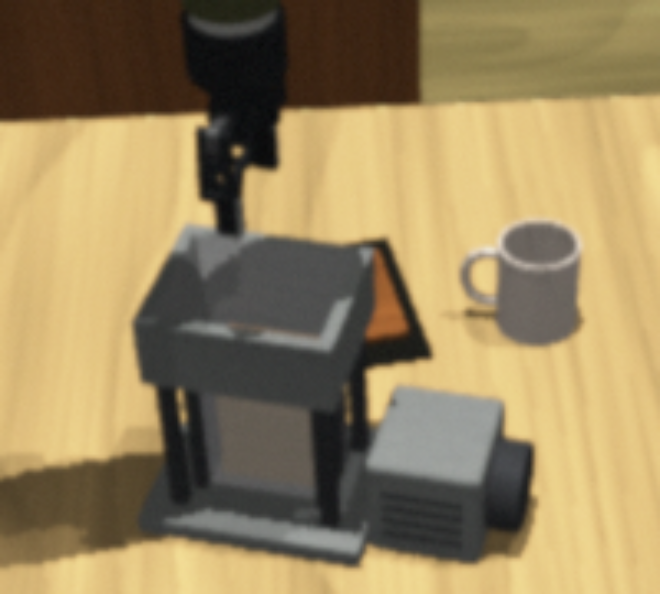

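Picture: the well is filled with five stacked blanks at (265,445). Depth puts the top at 129 mm, as five would give. Next I fetch the cover.

Emit:
arm_command(rows=[{"delta_pos": [0.14, 1, 0], "rot": [0, 0, 0], "fingers": 0}, {"delta_pos": [0.14, 1, 0], "rot": [0, 0, 0], "fingers": 0}, {"delta_pos": [0.14, 1, 0], "rot": [0, 0, 0], "fingers": 0}, {"delta_pos": [0.14, 1, 0], "rot": [0, 0, 0], "fingers": 0}, {"delta_pos": [0.14, 1, 0], "rot": [0, 0, 0], "fingers": 0}, {"delta_pos": [0.14, 1, 0], "rot": [0, 0, 0], "fingers": 0}, {"delta_pos": [0.14, 1, 0], "rot": [0, 0, 0], "fingers": 0}, {"delta_pos": [0.14, 1, 0], "rot": [0, 0, 0], "fingers": 0}, {"delta_pos": [0.14, 1, 0], "rot": [0, 0, 0], "fingers": 0}, {"delta_pos": [0.14, 1, 0], "rot": [0, 0, 0], "fingers": 0}, {"delta_pos": [0.14, 1, 0], "rot": [0, 0, 0], "fingers": 0}, {"delta_pos": [0.14, 1, 0], "rot": [0, 0, 0], "fingers": 0}, {"delta_pos": [0.14, 0.65, 0], "rot": [0, 0, -0.0186], "fingers": 0}, {"delta_pos": [0, 0, 1], "rot": [0, 0, -0.0186], "fingers": 0}, {"delta_pos": [0, 0, 1], "rot": [0, 0, -0.0186], "fingers": 0}, {"delta_pos": [0, 0, 1], "rot": [0, 0, -0.0184], "fingers": 0}, {"delta_pos": [0, 0, 1], "rot": [0, 0, 0], "fingers": 0}, {"delta_pos": [0, 0, 1], "rot": [0, 0, 0], "fingers": 0}, {"delta_pos": [0, 0, 1], "rot": [0, 0, 0], "fingers": 0}, {"delta_pos": [0, 0, 1], "rot": [0, 0, 0], "fingers": 0}])

```text
clock: 58.85
tcp_pos: [0.5393, 0.4273, 0.1588]
orientation: [-0.0, -0.086, 0.996, -0.0]
wrist_force: [-0.1, -0.3, -0.3]
finger_gap: 0.0855
```

Emit:
arm_command(rows=[{"delta_pos": [0, 0, 1], "rot": [0, 0, 0], "fingers": 0}, {"delta_pos": [0, 0, 1], "rot": [0, 0, 0], "fingers": 0}, {"delta_pos": [0, 0, 0], "rot": [0, 0, 0], "fingers": 0}, {"delta_pos": [0, 0, 0], "rot": [0, 0, 0], "fingers": 0}])

```text
clock: 59.25
tcp_pos: [0.5392, 0.4272, 0.1198]
orientation: [-0.001, -0.086, 0.996, -0.0]
wrist_force: [0.2, 0.2, 0.5]
finger_gap: 0.0854
```

```bash
python3 - <<'E'
from h import *
go(.5387,.4279,.021,189.95)
# dial measurement from saved pictures
for n,dn in(("top","t6"),("side","s6")):
    p=cv2.imread(f"pics/{n}6full.png");W=cloud(n,np.load(dn+".npy"));z=W[...,2]
    R=(W[...,0]>.36)&(W[...,0]<.52)&(W[...,1]<-.35)&(W[...,1]>-.52)
    q=R&(z>.05)&(z<.064);r=cv2.minEnclosingCircle((W[q][:,:2]*1000).astype(np.float32));print(n,"disc/ring",q.sum(),r)
    g=p.astype(int).min(2);w=(g>130)&R
    N,L,S,ce=cv2.connectedComponentsWithStats(w.astype(np.uint8))
    for i in range(1,N):
        if S[i,4]>3: print(n,"white",ce[i],S[i],"z",np.nanmedian(z[L==i]),"at .08",np.round(ray(n,ce[i],.08),4),"at .054",np.round(ray(n,ce[i],.054),4), pixrect(n,L==i,.08))
    print(sorted(g[R])[-30:])
a=cv2.imread("pics/top6full.png")[240:312,416:488];b=cv2.imread("pics/side6full.png")[375:465,200:290]
cv2.imwrite("pics/dial6.png",np.hstack([cv2.resize(x,(400,400),interpolation=cv2.INTER_CUBIC) for x in(a,b)]))
E
```

```text
yaw 189.9 units [0.02 0.04 4.94]
yaw 189.9 units [0.02 0.04 4.94]
turn rot z -0.0001
clock 59.2 tcp [0.5392 0.4272 0.1198] yaw 189.9 gap 0.0854 F [0.2 0.2 0.5] q5 0.38
top disc/ring 347 ((446.89801025390625, -433.96728515625), 75.12816619873047)
[np.int64(106), np.int64(106), np.int64(106), np.int64(106), np.int64(106), np.int64(106), np.int64(106), np.int64(106), np.int64(106), np.int64(106), np.int64(106), np.int64(106), np.int64(106), np.int64(106), np.int64(107), np.int64(107), np.int64(107), np.int64(107), np.int64(107), np.int64(107), np.int64(107), np.int64(107), np.int64(107), np.int64(107), np.int64(108), np.int64(110), np.int64(119), np.int64(121), np.int64(125), np.int64(126)]
side disc/ring 723 ((439.6011962890625, -437.2226867675781), 73.89804077148438)
side white [245.23076923 414.71153846] [ 214  382   66   67 1404] z 0.045497404826871146 at .08 [ 0.4446 -0.4559  0.08  ] at .054 [ 0.4415 -0.4424  0.054 ] [ 441.  -446.5  130.   112.2  -70.8]
side white [269.88888889 391.        ] [269 388   4   8  18] z 0.000481861041287768 at .08 [ 0.4951 -0.4055  0.08  ] at .054 [ 0.4
[... 1116 characters left out ...]
0.4305 -0.5365  0.054 ] [ 432.9 -548.3   19.2   14.9   11.1]
side white [248.44444444 458.11111111] [248 456   2   6   9] z 0.0009635261447011673 at .08 [ 0.4535 -0.546   0.08  ] at .054 [ 0.4507 -0.5348  0.054 ] [ 453.7 -546.7    9.7    1.9  -88.4]
[np.int64(168), np.int64(168), np.int64(169), np.int64(170), np.int64(171), np.int64(173), np.int64(173), np.int64(173), np.int64(173), np.int64(174), np.int64(174), np.int64(174), np.int64(174), np.int64(175), np.int64(176), np.int64(178), np.int64(178), np.int64(178), np.int64(179), np.int64(191), np.int64(192), np.int64(200), np.int64(202), np.int64(202), np.int64(203), np.int64(204), np.int64(207), np.int64(211), np.int64(217), np.int64(219)]
```

View pics/dial6.png

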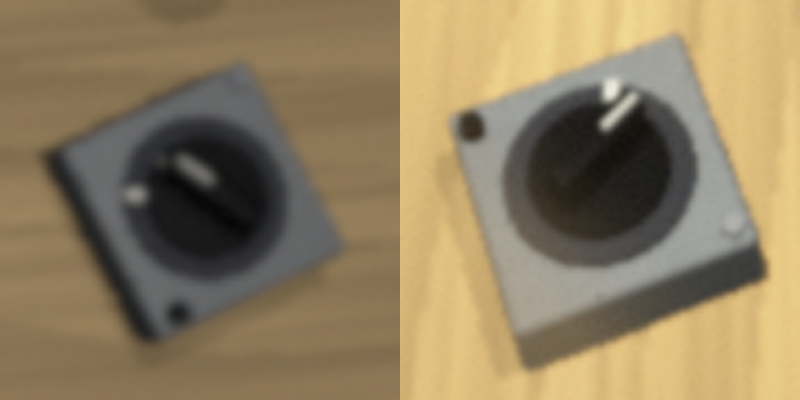

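Crops: side view has the tab at pixel (247.7,394.8), the bar's white line from (253.3,396.8) to (245.7,403.8), and the disc centre near (244.6,413.7). Top view has the tab at (440.3,275.1), the line from (448.4,268.8) to (454.2,273.3), and the disc at (453.3,275.5). I'll grip the cover and work out the dial angles from these.

Emit:
arm_command(rows=[{"delta_pos": [0.02, 0.04, 1], "rot": [0, 0, 0], "fingers": 0}, {"delta_pos": [0, 0, 1], "rot": [0, 0, 0], "fingers": 0}, {"delta_pos": [0, 0, 1], "rot": [0, 0, 0], "fingers": 0}, {"delta_pos": [0, 0, 1], "rot": [0, 0, 0], "fingers": 0}, {"delta_pos": [0, 0, 0.7], "rot": [0, 0, 0], "fingers": 0}, {"delta_pos": [0, 0, 0.2], "rot": [0, 0, 0], "fingers": 0.3}, {"delta_pos": [0, 0, 0], "rot": [0, 0, 0], "fingers": 1}, {"delta_pos": [0, 0, 0], "rot": [0, 0, 0], "fingers": 1}, {"delta_pos": [0, 0, 0], "rot": [0, 0, 0], "fingers": 1}, {"delta_pos": [0, 0, 0], "rot": [0, 0, 0], "fingers": 1}, {"delta_pos": [0, 0, 0], "rot": [0, 0, 0], "fingers": 1}, {"delta_pos": [0, 0, 0], "rot": [0, 0, 0], "fingers": 1}, {"delta_pos": [0, 0, 0], "rot": [0, 0, 0], "fingers": 1}], squeeze=60)

```text
clock: 60.55
tcp_pos: [0.5401, 0.4287, 0.0238]
orientation: [0.001, -0.086, 0.996, 0.001]
wrist_force: [0.4, -0.4, 5.5]
finger_gap: 0.0228
```

```bash
cat >> h.py <<'E'
def tri(uvt,uvs):
    o=[-C[n]["R"].T@C[n]["t"] for n in("top","side")];r=[ray(n,u,0)-oo for n,u,oo in zip(("top","side"),(uvt,uvs),o)]
    A=np.c_[r[0],-r[1]];s=np.linalg.lstsq(A,o[1]-o[0],rcond=None)[0]
    a,b=o[0]+s[0]*r[0],o[1]+s[1]*r[1];return (a+b)/2,np.linalg.norm(a-b)
E
python3 - <<'E'
from h import *
go(.4985,.1740,.345,163.0)
print("tab",tri((440.3,275.1),(247.7,394.8)));print("line mid",tri((451.3,271.05),(249.5,400.3)));print("disc",tri((453.3,275.5),(244.55,413.7)))
for n,c,t,l in(("top",(453.3,275.5),(440.3,275.1),((448.4,268.8),(454.2,273.3))),("side",(244.55,413.7),(247.7,394.8),((253.3,396.8),(245.7,403.8)))):
    c0=ray(n,c,.052)[:2];tb=ray(n,t,.050)[:2];L=[ray(n,x,.08)[:2] for x in l]
    a=lambda v:round(float(np.degrees(np.arctan2(v[1],v[0]))),1)
    print(n,"centre",c0,"tab",tb,"r",np.linalg.norm(tb-c0),"dir",a(tb-c0),"line",L,"dir",a(L[0]-L[1]))
    # box top outline for centre
for n,dn in(("top","t6"),("side","s6")):
    W=cloud(n,np.load(dn+".npy"));z=W[...,2];R=(W[...,0]>.34)&(W[...,0]<.54)&(W[...,1]<-.33)&(W[...,1]>-.54)
    print(n,"box",rect(W,R&(z>.04)&(z<.065)));q=R&(z>.071)&(z<.09);print(n,"bar",q.sum(),rect(W,q))
E
```

```text
yaw 189.9 units [  4.24 -12.19 -16.06]
yaw 163.0 units [ -1.74 -12.78 -16.06]
turn rot z 0.0747
clock 60.5 tcp [0.5401 0.4287 0.0238] yaw 189.9 gap 0.0228 F [ 0.4 -0.4  5.5] q5 0.38
tab (array([ 0.44546902, -0.39558975,  0.05201884]), np.float64(0.00047678739972541667))
line mid (array([ 0.45200759, -0.42344098,  0.07840752]), np.float64(0.0006886096369885372))
disc (array([ 0.44002117, -0.43668587,  0.04789944]), np.float64(0.001439732933326185))
top centre [ 0.44030309 -0.43526685] tab [ 0.4459122  -0.39608496] r 0.03958133979515401 dir 81.9 line [array([ 0.45920709, -0.41543039]), array([ 0.44380198, -0.43064931])] dir 44.7
side centre [ 0.43981251 -0.43901106] tab [ 0.44501075 -0.39452336] r 0.044790373344153984 dir 83.3 line [array([ 0.4602836 , -0.41671428]), array([ 0.44481819, -0.43165503])] dir 44.0
top box [ 441.9 -434.   121.9  119.5  -70.9]
top bar 99 [ 442.9 -433.4   55.3   16.7   44.7]
side box [ 439.  -436.5  122.4  120.1  -70.6]
side bar 229 [ 440.3 -436.    57.6   17.2   45.5]
```

Dial centre is about (441,-435) mm, bar direction 45° and index direction 83°, so it needs about +38°. The cover is gripped again (22.8 mm), so I'll carry it to the hopper.

Emit:
arm_command(rows=[{"delta_pos": [0, 0, -0.4], "rot": [0, 0, 0], "fingers": 1}, {"delta_pos": [0, 0, -0.7], "rot": [0, 0, 0], "fingers": 1}, {"delta_pos": [0, 0, -1], "rot": [0, 0, 0], "fingers": 1}, {"delta_pos": [0, 0, -1], "rot": [0, 0, 0], "fingers": 1}, {"delta_pos": [0, 0, -1], "rot": [0, 0, 0], "fingers": 1}, {"delta_pos": [0, 0, -1], "rot": [0, 0, 0], "fingers": 1}, {"delta_pos": [0, 0, -1], "rot": [0, 0, 0], "fingers": 1}, {"delta_pos": [0, 0, -1], "rot": [0, 0, 0], "fingers": 1}, {"delta_pos": [0, 0, -1], "rot": [0, 0, 0], "fingers": 1}, {"delta_pos": [0, 0, -1], "rot": [0, 0, 0], "fingers": 1}, {"delta_pos": [0, 0, -1], "rot": [0, 0, 0], "fingers": 1}, {"delta_pos": [0, 0, -1], "rot": [0, 0, 0], "fingers": 1}, {"delta_pos": [0, 0, -1], "rot": [0, 0, 0], "fingers": 1}, {"delta_pos": [0, 0, -1], "rot": [0, 0, 0], "fingers": 1}, {"delta_pos": [0, 0, -1], "rot": [0, 0, 0], "fingers": 1}, {"delta_pos": [0, 0, -1], "rot": [0, 0, 0], "fingers": 1}, {"delta_pos": [0, 0, -1], "rot": [0, 0, 0], "fingers": 1}, {"delta_pos": [0.34, -1, 0], "rot": [0, 0, 0], "fingers": 1}, {"delta_pos": [0.34, -1, 0], "rot": [0, 0, 0], "fingers": 1}, {"delta_pos": [0.34, -1, 0], "rot": [0, 0, 0], "fingers": 1}])

```text
clock: 62.55
tcp_pos: [0.5288, 0.3649, 0.3448]
orientation: [-0.0, -0.087, 0.996, -0.0]
wrist_force: [-0.6, -0.2, -2.2]
finger_gap: 0.0227
```

Emit:
arm_command(rows=[{"delta_pos": [0.34, -1, 0], "rot": [0, 0, 0], "fingers": 1}, {"delta_pos": [0.34, -1, 0], "rot": [0, 0, 0], "fingers": 1}, {"delta_pos": [0.34, -1, 0], "rot": [0, 0, 0], "fingers": 1}, {"delta_pos": [0.34, -1, 0], "rot": [0, 0, 0], "fingers": 1}, {"delta_pos": [0.34, -1, 0], "rot": [0, 0, 0], "fingers": 1}, {"delta_pos": [0.34, -1, 0], "rot": [0, 0, 0], "fingers": 1}, {"delta_pos": [0.34, -1, 0], "rot": [0, 0, 0], "fingers": 1}, {"delta_pos": [0.34, -1, 0], "rot": [0, 0, 0], "fingers": 1}, {"delta_pos": [0.34, -1, 0], "rot": [0, 0, 0], "fingers": 1}, {"delta_pos": [0, -0.2, 0], "rot": [0, 0, 0.0186], "fingers": 1}, {"delta_pos": [0, 0, 0], "rot": [0, 0, 0.0186], "fingers": 1}, {"delta_pos": [0, 0, 0], "rot": [0, 0, 0.0186], "fingers": 1}, {"delta_pos": [0, 0, 0], "rot": [0, 0, 0.0186], "fingers": 1}, {"delta_pos": [0, 0, 0.6], "rot": [0, 0, 0], "fingers": 1}, {"delta_pos": [0, 0, 1], "rot": [0, 0, 0], "fingers": 1}, {"delta_pos": [0, 0, 0.7], "rot": [0, 0, 0], "fingers": 1}, {"delta_pos": [0, 0, 0], "rot": [0, 0, 0], "fingers": 1}, {"delta_pos": [0, 0, 0], "rot": [0, 0, 0], "fingers": 1}])

```text
clock: 64.35
tcp_pos: [0.5004, 0.1737, 0.2989]
orientation: [-0.0, 0.147, 0.989, -0.0]
wrist_force: [-0.6, 0.2, -1.7]
finger_gap: 0.0225
```

```bash
python3 - <<'E'
from h import *
go(.5011,.1747,.2505,163.2)
p,d=env.read_camera("top");W=cloud("top",d);z=W[...,2];cv2.imwrite("pics/top7.png",cv2.resize(p[200:340,180:340],(640,560)))
q=(z>.275)&(z<.305)&(W[...,0]>.36)&(W[...,0]<.64)&(W[...,1]>.04)&(W[...,1]<.3)&(p[...,2]>1.5*p[...,0].astype(float));print(q.sum(),rect(W,q))
p,d=env.read_camera("side");W=cloud("side",d);z=W[...,2];cv2.imwrite("pics/side7.png",cv2.resize(p[80:260,190:390],(660,594)))
q=(z>.27)&(z<.31)&(W[...,0]>.36)&(W[...,0]<.64)&(W[...,1]>.04)&(W[...,1]<.3)&(p[...,2]>1.5*p[...,0].astype(float));print(q.sum(),rect(W,q))
A=np.c_[W[q][:,:2],np.ones(q.sum())];print("tilt",np.linalg.lstsq(A,W[q][:,2],rcond=None)[0])
E
```

```text
yaw 163.1 units [-0.02  0.06  2.42]
yaw 163.2 units [-0.02  0.06  2.42]
turn rot z -0.0002
clock 64.3 tcp [0.5004 0.1737 0.2989] yaw 163.1 gap 0.0225 F [-0.6  0.2 -1.7] q5 0.48
1260 [493.2 155.3 170.5 101.7 -16. ]
1895 [497.3 172.4 171.5 146.5 -17. ]
tilt [2.25305917e-04 1.46666356e-02 2.88327639e-01]
```

View pics/side7.png

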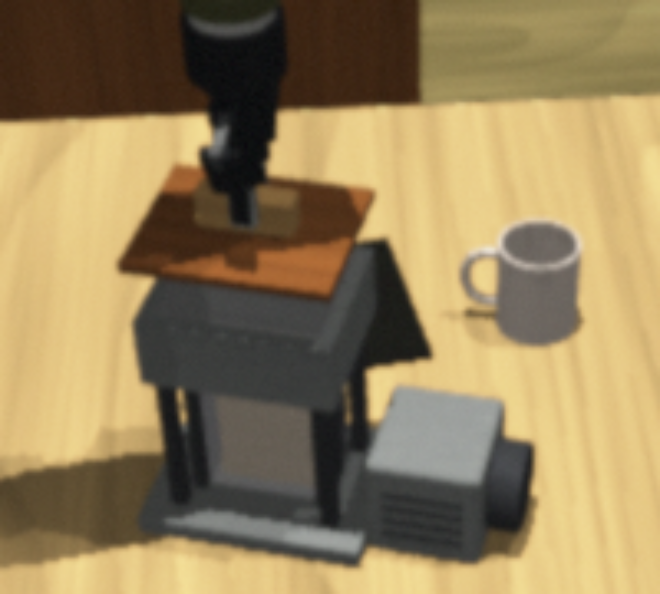

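Picture: the cover is level and square over the mouth; rect centres agree within about 2 mm and 0.1°. I'll lower and release.

Emit:
arm_command(rows=[{"delta_pos": [-0.02, 0.07, 0.6], "rot": [0, 0, 0], "fingers": 1}, {"delta_pos": [0, 0, 0.9], "rot": [0, 0, 0], "fingers": 1}, {"delta_pos": [0, 0, 0.5], "rot": [0, 0, 0], "fingers": 1}, {"delta_pos": [0, 0, 0.3], "rot": [0, 0, 0], "fingers": 1}, {"delta_pos": [0, 0, 0.12], "rot": [0, 0, 0], "fingers": 1}, {"delta_pos": [0, 0, 0], "rot": [0, 0, 0], "fingers": 1}, {"delta_pos": [0, 0, 0], "rot": [0, 0, 0], "fingers": 1}, {"delta_pos": [0, 0, 0], "rot": [0, 0, 0], "fingers": 1}])

```text
clock: 65.25
tcp_pos: [0.5019, 0.175, 0.2502]
orientation: [0.0, 0.147, 0.989, 0.0]
wrist_force: [-0.0, -0.7, -2.3]
finger_gap: 0.0227
```

```bash
python3 - <<'E'
from h import *
go(.5011,.1747,.2498,163.2)
E
```

```text
yaw 163.1 units [ 0.03 -0.03  0.02]
yaw 163.2 units [ 0.03 -0.03  0.02]
turn rot z -0.0002
clock 65.2 tcp [0.5019 0.175  0.2502] yaw 163.1 gap 0.0227 F [-0.  -0.7 -2.3] q5 0.48
```

Emit:
arm_command(rows=[{"delta_pos": [0, 0, 0.08], "rot": [0, 0, 0], "fingers": 1}, {"delta_pos": [0, 0, 0.07], "rot": [0, 0, 0], "fingers": 1}, {"delta_pos": [0, 0, 0], "rot": [0, 0, 0], "fingers": 1}])

```text
clock: 65.55
tcp_pos: [0.502, 0.1751, 0.2497]
orientation: [0.002, 0.147, 0.989, 0.0]
wrist_force: [-3.2, -0.5, 11.6]
finger_gap: 0.0226
```

Emit:
arm_command(rows=[{"delta_pos": [0, 0, 0], "rot": [0, 0, 0], "fingers": 0.6}, {"delta_pos": [0, 0, 0], "rot": [0, 0, 0], "fingers": 0.3}, {"delta_pos": [0, 0, 0], "rot": [0, 0, 0], "fingers": 0}, {"delta_pos": [0, 0, 0], "rot": [0, 0, 0], "fingers": 0}, {"delta_pos": [0, 0, -0.4], "rot": [0, 0, 0], "fingers": 0}, {"delta_pos": [0, 0, -1], "rot": [0, 0, 0], "fingers": 0}, {"delta_pos": [0, 0, -1], "rot": [0, 0, 0], "fingers": 0}, {"delta_pos": [0, 0, -1], "rot": [0, 0, 0], "fingers": 0}, {"delta_pos": [0, 0, -1], "rot": [0, 0, 0], "fingers": 0}, {"delta_pos": [0, 0, 0], "rot": [0, 0, 0], "fingers": 0}])

```text
clock: 66.55
tcp_pos: [0.5027, 0.1752, 0.338]
orientation: [0.002, 0.147, 0.989, 0.001]
wrist_force: [1.1, -0.1, -0.1]
finger_gap: 0.0852
```

```bash
python3 - <<'E'
from h import *
for psi in (45,-45,135,225): go(.441,-.435,.33,psi)
E
```

```text
yaw 163.1 units [ -5.9  -30.09   0.4 ]
yaw 45.0 units [-23.76  19.39   0.4 ]
turn rot z 0.3281
clock 66.5 tcp [0.5027 0.1752 0.338 ] yaw 163.1 gap 0.0852 F [ 1.1 -0.1 -0.1] q5 0.48
yaw 163.1 units [ -5.9  -30.09   0.4 ]
yaw -45.0 units [19.39 23.76  0.4 ]
turn rot z -0.4219
clock 66.5 tcp [0.5027 0.1752 0.338 ] yaw 163.1 gap 0.0852 F [ 1.1 -0.1 -0.1] q5 0.48
yaw 163.1 units [ -5.9  -30.09   0.4 ]
yaw 135.0 units [-19.39 -23.76   0.4 ]
turn rot z 0.0781
clock 66.5 tcp [0.5027 0.1752 0.338 ] yaw 163.1 gap 0.0852 F [ 1.1 -0.1 -0.1] q5 0.48
yaw 163.1 units [ -5.9  -30.09   0.4 ]
yaw 225.0 units [ 23.76 -19.39   0.4 ]
turn rot z -0.1719
clock 66.5 tcp [0.5027 0.1752 0.338 ] yaw 163.1 gap 0.0852 F [ 1.1 -0.1 -0.1] q5 0.48
```

Emit:
arm_command(rows=[{"delta_pos": [0, 0, 0], "rot": [0, 0, -0.0215], "fingers": 0}, {"delta_pos": [0, 0, 0], "rot": [0, 0, -0.0215], "fingers": 0}, {"delta_pos": [0, 0, 0], "rot": [0, 0, -0.0215], "fingers": 0}, {"delta_pos": [0, 0, 0], "rot": [0, 0, -0.0215], "fingers": 0}, {"delta_pos": [0, 0, 0], "rot": [0, 0, -0.0215], "fingers": 0}, {"delta_pos": [0, 0, 0], "rot": [0, 0, -0.0215], "fingers": 0}, {"delta_pos": [0, 0, 0], "rot": [0, 0, -0.0215], "fingers": 0}, {"delta_pos": [0, 0, 0], "rot": [0, 0, -0.0215], "fingers": 0}, {"delta_pos": [1, -0.81, 0], "rot": [0, 0, 0], "fingers": 0}, {"delta_pos": [1, -0.81, 0], "rot": [0, 0, 0], "fingers": 0}, {"delta_pos": [1, -0.81, 0], "rot": [0, 0, 0], "fingers": 0}, {"delta_pos": [1, -0.81, 0], "rot": [0, 0, 0], "fingers": 0}, {"delta_pos": [1, -0.81, 0], "rot": [0, 0, 0], "fingers": 0}, {"delta_pos": [1, -0.81, 0], "rot": [0, 0, 0], "fingers": 0}, {"delta_pos": [1, -0.81, 0], "rot": [0, 0, 0], "fingers": 0}, {"delta_pos": [1, -0.81, 0], "rot": [0, 0, 0], "fingers": 0}, {"delta_pos": [1, -0.81, 0], "rot": [0, 0, 0], "fingers": 0}, {"delta_pos": [1, -0.81, 0], "rot": [0, 0, 0], "fingers": 0}, {"delta_pos": [1, -0.81, 0], "rot": [0, 0, 0], "fingers": 0}, {"delta_pos": [1, -0.81, 0], "rot": [0, 0, 0], "fingers": 0}], squeeze=25)

```text
clock: 68.55
tcp_pos: [0.4691, -0.1331, 0.3341]
orientation: [-0.0, -0.383, 0.924, 0.0]
wrist_force: [0.3, -0.7, 0.4]
finger_gap: 0.0855
```

Emit:
arm_command(rows=[{"delta_pos": [1, -0.81, 0], "rot": [0, 0, 0], "fingers": 0}, {"delta_pos": [1, -0.81, 0], "rot": [0, 0, 0], "fingers": 0}, {"delta_pos": [1, -0.81, 0.5], "rot": [0, 0, 0], "fingers": 0}, {"delta_pos": [1, -0.81, 1], "rot": [0, 0, 0], "fingers": 0}, {"delta_pos": [1, -0.81, 1], "rot": [0, 0, 0], "fingers": 0}, {"delta_pos": [1, -0.81, 1], "rot": [0, 0, 0], "fingers": 0}, {"delta_pos": [1, -0.81, 1], "rot": [0, 0, 0], "fingers": 0}, {"delta_pos": [1, -0.81, 1], "rot": [0, 0, 0], "fingers": 0}, {"delta_pos": [1, -0.81, 1], "rot": [0, 0, 0], "fingers": 0}, {"delta_pos": [1, -0.81, 1], "rot": [0, 0, 0], "fingers": 0}, {"delta_pos": [1, -0.81, 1], "rot": [0, 0, 0], "fingers": 0}, {"delta_pos": [0.8, -0.81, 0.5], "rot": [0, 0, 0], "fingers": 0}, {"delta_pos": [0, 0, 0], "rot": [0, 0, 0], "fingers": 0}, {"delta_pos": [0, 0, 0], "rot": [0, 0, 0], "fingers": 0}])

```text
clock: 69.95
tcp_pos: [0.4397, -0.4362, 0.1538]
orientation: [-0.0, -0.383, 0.924, 0.001]
wrist_force: [-0.2, 0.4, -0.6]
finger_gap: 0.0852
```

```bash
python3 - <<'E'
from h import *
go(.441,-.435,.066,225)
p,d=env.read_camera("top");W=cloud("top",d);z=W[...,2];np.save("t8.npy",d);cv2.imwrite("pics/top8.png",p)
for lo,hi in((.233,.25),(.262,.29)):
    q=(z>lo)&(z<hi)&(W[...,0]>.36)&(W[...,0]<.64)&(W[...,1]>.04)&(W[...,1]<.3);N,L,S,ce=cv2.connectedComponentsWithStats(q.astype(np.uint8));q=L==1+S[1:,4].argmax()
    A=np.c_[W[q][:,:2],np.ones(q.sum())];print("cover",q.sum(),np.median(z[q]),rect(W,q),"tilt",np.linalg.lstsq(A,W[q][:,2],rcond=None)[0][:2])
E
```

```text
yaw 225.0 units [-0.09 -0.    4.39]
yaw 225.0 units [-0.09 -0.    4.39]
turn rot z -0.0
clock 70.0 tcp [ 0.4397 -0.4362  0.1538] yaw 225.0 gap 0.0852 F [-0.2  0.4 -0.6] q5 -1.70
cover 2942 0.24046698180775983 [501.2 175.8 170.7 141.2 -16.7] tilt [0.00070884 0.00071047]
cover 292 0.2721040282483682 [500.5 175.3  80.3  24.6 -16.9] tilt [0.02103341 0.05799479]
```

The cover is back: (501,176), -16.7°, flat, top at 240 mm, against the rim at (501,176), -16.7°. Now the dial.

Emit:
arm_command(rows=[{"delta_pos": [-0.09, 0, 1], "rot": [0, 0, 0], "fingers": 0}, {"delta_pos": [0, 0, 1], "rot": [0, 0, 0], "fingers": 0}, {"delta_pos": [0, 0, 1], "rot": [0, 0, 0], "fingers": 0}, {"delta_pos": [0, 0, 0.8], "rot": [0, 0, 0], "fingers": 0}, {"delta_pos": [0, 0, 0.5], "rot": [0, 0, 0], "fingers": 0.3}, {"delta_pos": [0, 0, 0], "rot": [0, 0, 0], "fingers": 0.5}, {"delta_pos": [0, 0, 0], "rot": [0, 0, 0], "fingers": 1}, {"delta_pos": [0, 0, 0], "rot": [0, 0, 0], "fingers": 1}, {"delta_pos": [0, 0, 0], "rot": [0, 0, 0], "fingers": 1}, {"delta_pos": [0, 0, 0], "rot": [0, 0, 0], "fingers": 1}, {"delta_pos": [0, 0, 0], "rot": [0, 0, 0], "fingers": 1}, {"delta_pos": [0, 0, 0], "rot": [0, 0, 0], "fingers": 1}])

```text
clock: 71.2
tcp_pos: [0.441, -0.4345, 0.0702]
orientation: [-0.0, -0.383, 0.924, 0.0]
wrist_force: [-3.3, 4.0, 6.7]
finger_gap: 0.0152
```

```bash
python3 - <<'E'
from h import *
go(.441,-.435,.066,263.2)
E
```

```text
yaw 225.1 units [ 0.02 -0.02  0.21]
yaw 263.2 units [ 0.02 -0.    0.21]
turn rot z -0.106
clock 71.2 tcp [ 0.441  -0.4345  0.0702] yaw 225.1 gap 0.0152 F [-3.3  4.   6.7] q5 -1.69
```

Emit:
arm_command(rows=[{"delta_pos": [0, 0, 0], "rot": [0, 0, -0.0182], "fingers": 1}, {"delta_pos": [0, 0, 0], "rot": [0, 0, -0.0182], "fingers": 1}, {"delta_pos": [0, 0, 0], "rot": [0, 0, -0.0182], "fingers": 1}, {"delta_pos": [0, 0, 0], "rot": [0, 0, -0.0182], "fingers": 1}, {"delta_pos": [0, 0, 0], "rot": [0, 0, -0.0182], "fingers": 1}, {"delta_pos": [0, 0, 0], "rot": [0, 0, -0.015], "fingers": 1}, {"delta_pos": [0, 0, 0], "rot": [0, 0, 0], "fingers": 1}, {"delta_pos": [0, 0, 0], "rot": [0, 0, 0], "fingers": 1}])

```text
clock: 72.0
tcp_pos: [0.4405, -0.4343, 0.0702]
orientation: [-0.0, -0.664, 0.748, 0.001]
wrist_force: [-4.5, 5.2, 7.6]
finger_gap: 0.0155
```

Emit:
arm_command(rows=[{"delta_pos": [0, 0, 0], "rot": [0, 0, 0], "fingers": 0.6}, {"delta_pos": [0, 0, 0], "rot": [0, 0, 0], "fingers": 0.3}, {"delta_pos": [0, 0, 0], "rot": [0, 0, 0], "fingers": 0}, {"delta_pos": [0, 0, 0], "rot": [0, 0, 0], "fingers": 0}, {"delta_pos": [0, 0, -1], "rot": [0, 0, 0], "fingers": 0}, {"delta_pos": [0, 0, -1], "rot": [0, 0, 0], "fingers": 0}, {"delta_pos": [0, 0, -1], "rot": [0, 0, 0], "fingers": 0}, {"delta_pos": [0, 0, -1], "rot": [0, 0, 0], "fingers": 0}, {"delta_pos": [0, 1, -1], "rot": [0, 0, 0], "fingers": 0}, {"delta_pos": [0, 1, -1], "rot": [0, 0, 0], "fingers": 0}, {"delta_pos": [0, 1, -1], "rot": [0, 0, 0], "fingers": 0}, {"delta_pos": [0, 1, -1], "rot": [0, 0, 0], "fingers": 0}, {"delta_pos": [0, 1, 0], "rot": [0, 0, 0], "fingers": 0}, {"delta_pos": [0, 1, 0], "rot": [0, 0, 0], "fingers": 0}, {"delta_pos": [0, 1, 0], "rot": [0, 0, 0], "fingers": 0}, {"delta_pos": [0, 1, 0], "rot": [0, 0, 0], "fingers": 0}, {"delta_pos": [0, 1, 0], "rot": [0, 0, 0], "fingers": 0}, {"delta_pos": [0, 1, 0], "rot": [0, 0, 0], "fingers": 0}, {"delta_pos": [0, 0, 0], "rot": [0, 0, 0], "fingers": 0}])

```text
clock: 73.9
tcp_pos: [0.2415, -0.4113, 0.2291]
orientation: [-0.0, -0.663, 0.749, 0.0]
wrist_force: [-0.7, 0.7, -0.4]
finger_gap: 0.0856
```

```bash
python3 - <<'E'
from h import *
go(.441,-.435,.066,263.2)
ims=[]
for n,(u0,u1,v0,v1) in(("top",(416,488,240,312)),("side",(200,290,375,465))):
    p,d=env.read_camera(n);W=cloud(n,d);z=W[...,2];cv2.imwrite(f"pics/{n}9full.png",p);np.save(n+"9.npy",d)
    R=(W[...,0]>.34)&(W[...,0]<.54)&(W[...,1]<-.33)&(W[...,1]>-.54);q=R&(z>.071)&(z<.09);print(n,"bar",q.sum(),rect(W,q) if q.sum()>5 else "")
    ims.append(cv2.resize(p[v0:v1,u0:u1],(400,400),interpolation=cv2.INTER_CUBIC))
cv2.imwrite("pics/dial9.png",np.hstack(ims))
E
```

```text
yaw 263.1 units [ -0.03 -10.05   8.15]
yaw 263.2 units [-1.000e-02 -1.005e+01  8.150e+00]
turn rot z -0.0003
clock 73.9 tcp [ 0.2415 -0.4113  0.2291] yaw 263.1 gap 0.0856 F [-0.7  0.7 -0.4] q5 -2.66
top bar 94 [ 441.6 -433.1   57.4   13.4   84. ]
side bar 219 [ 439.2 -435.3   56.7   16.4   83.1]
```

View pics/dial9.png

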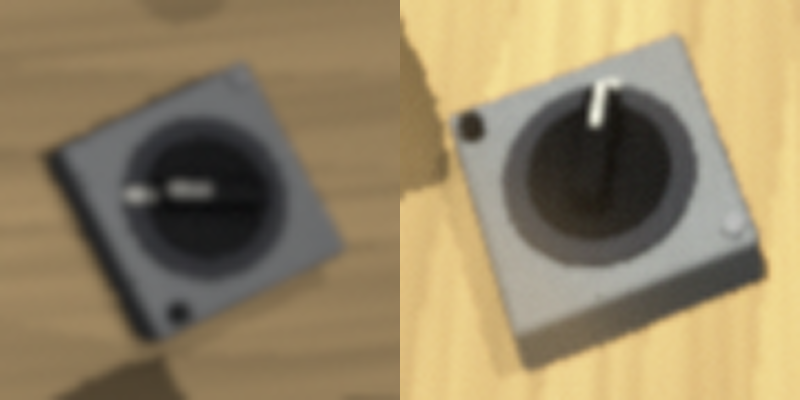

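Crops: the white pointer now runs straight into the tab in both views (bar at 83.5°, tab at about 83.2°). One last overall check, then hand in.

```bash
python3 - <<'E'
from h import *
for n in("top","side"):
    W=cloud(n,np.load(n+"9.npy"));z=W[...,2]
    for nm,(x0,x1,y0,y1,lo,hi) in dict(offcut=(.66,.86,-.17,-.08,.012,.036),jar=(.54,.67,-.52,-.39,.08,.1),cover=(.36,.64,.04,.3,.233,.25)).items():
        q=(W[...,0]>x0)&(W[...,0]<x1)&(W[...,1]>y0)&(W[...,1]<y1)&(z>lo)&(z<hi);print(n,nm,q.sum(),rect(W,q) if q.sum()>9 else "",np.round(np.median(z[q]),4) if q.sum() else "")
print(env.get_state()["clock"],np.abs(env.get_state()["qvel"]).max())
p=cv2.imread("pics/side9full.png");cv2.imwrite("pics/fin.png",p)
E
```

```text
top offcut 349 [ 770.4 -142.4  170.9   53.5   -6.5] 0.0221
top jar 315 [ 608.1 -457.3   60.6   59.9   -7.8] 0.09
top cover 2939 [501.  175.5 170.4 140.8 -16.6] 0.2404
side offcut 640 [ 771.1 -141.7  179.1   56.7   -8.5] 0.0211
side jar 714 [ 605.6 -460.3   62.2   60.5  -71.6] 0.0906
side cover 1843 [497.6 173.5 173.  147.7 -16.4] 0.2407
74.0 0.017343036428643148
```

View pics/side9full.png

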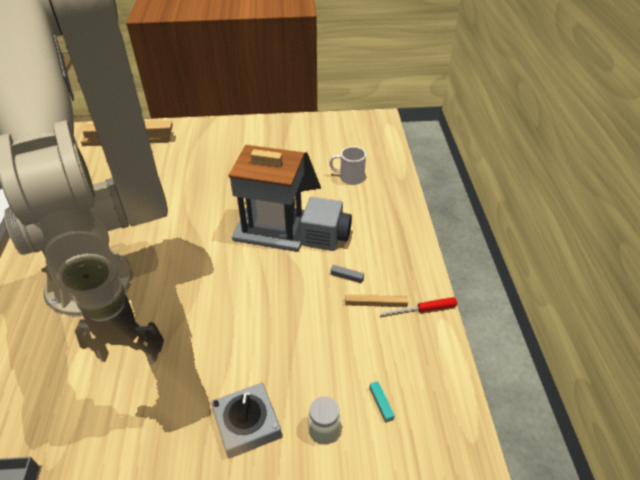

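Picture: no blanks are left on the bench and the cover is closed on the hopper at (267,165). The offcut (376,299) and jar (324,415) are where they started, and the gripper is clear.

```bash
python3 -c "
from workcell import env
print(env.hand_in())"
```

```text
the job is handed in; nothing more can be done
None
```

The job is done and handed in at about 74 s on the clock; no verdict is reported.

- **Cover off:** I laid it flat in the middle of the mat, tilt about 0 and about 4 mm from the measured mat centre. It hung about 5 mm clear at release and dropped the rest.
- **Blanks:** All five went in one at a time and stacked level in the magazine. The stack top measured 129 mm, where five should give 130 mm.
- **Cover back:** Its centre is within about 1 mm of the rim's in the top view, at the same -16.7° yaw, and its top face is at 240 mm, so it is fully closed.
- **Dial:** I turned it about 38° counter-clockwise. The bar stands at 83–84° and the index at about 83°, which is roughly 1 mm at the pointer. I checked this in both camera views.
- **Bystanders:** The jar measured within 4 mm of its start in both views. The offcut sits at the same pixels as before. My last numeric reading of the offcut was spoiled because the window also took in the screwdriver, so that check rests on the picture.

The two cameras disagree by 2–3 mm on positions, which fits their calibration and is well inside the tolerances.

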